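Sweep rubber stoppers through the gate of a feed tray

TASK

Three rubber stoppers stand loose on the raised white deck of the feed tray. With the fingertips, push them along the deck one at a time through the narrow gate in the far rim, so that each drops into the trough behind it and all three end up at rest in the trough. Only push them: do not pick up or lift a stopper, and leave the jar and the beaker beside the tray where they stand.

Things in the scene. Friction and masses are not known exactly. Their poses are not given: they have to be found in the camera images.
- feed_tray: Fixed feed tray: white deck, metal rims, short legs. Origin on the worktop below the deck, z up, +x away from the robot through the gate (yaw within 0.25 rad). In its frame, mm: level deck top at z 80; main deck x -105 to 40, y -130 to 130 inside the rims; rims 4 thick, up to z 102. Upright guides funnel from (40, +-54) in the far rim to the gate posts at (76, +-22), deck between them.
- gate (a point): Middle of the gate at deck level (tray frame x 77, y 0, z 80 mm). Clear gap between its posts 38 mm, open above. The deck ends in an edge at tray x 73 mm: a stopper whose middle is pushed past that edge tips over it and drops into the trough, so a fingertip need not pass the gate.
- trough_ridge (a point): Middle of the low roof-shaped ridge on the trough's floor, behind the gate, 49 mm below the deck; it falls off at 30 degrees to both ends, so stoppers tumble aside. The trough is open above; inside it spans tray x 73 to 135 mm and y -65 to 65 mm, floor at z 6 mm, side walls up to z 90 mm, far wall to z 95 mm.
- stopper_a_center (a point): Rubber laboratory stopper, dark, slightly tapered, 24 mm across and 24 mm high, 18 g (mass and friction vary a little). It starts upright on the tray's deck. Point at its middle: 12 mm above the deck while it stands there; the z axis runs along its height.
- stopper_b_center (a point): Rubber laboratory stopper, dark, slightly tapered, 24 mm across and 24 mm high, 18 g (mass and friction vary a little). It starts upright on the tray's deck. Point at its middle: 12 mm above the deck while it stands there; the z axis runs along its height.
- stopper_c_center (a point): Rubber laboratory stopper, dark, slightly tapered, 24 mm across and 24 mm high, 18 g (mass and friction vary a little). It starts upright on the tray's deck. Point at its middle: 12 mm above the deck while it stands there; the z axis runs along its height.
- sample_jar: White lidded jar, 50 mm across and 53 mm high, standing on the worktop to the right of the tray (its -y side); origin at its underside. Not to be disturbed.
- beaker: Empty beaker, 55 mm across and 62 mm high, standing on the worktop to the left of the tray (its +y side); origin at its underside. Not to be disturbed.

How it is judged:
On the way, in this order (a step that is already met when the one before it is completed fails the run):
1. a first stopper is in the trough (((z of stopper_a_center in the frame of feed_tray between 0.005 and 0.07 m and x of stopper_a_center in the frame of feed_tray between 0.071 and 0.137 m and y of stopper_a_center in the frame of feed_tray between -0.067 and 0.067 m) or (z of stopper_b_center in the frame of feed_tray between 0.005 and 0.07 m and x of stopper_b_center in the frame of feed_tray between 0.071 and 0.137 m and y of stopper_b_center in the frame of feed_tray between -0.067 and 0.067 m) or (z of stopper_c_center in the frame of feed_tray between 0.005 and 0.07 m and x of stopper_c_center in the frame of feed_tray between 0.071 and 0.137 m and y of stopper_c_center in the frame of feed_tray between -0.067 and 0.067 m))), for 0.2 s.
2. a second stopper follows it, not together with the first ((((z of stopper_a_center in the frame of feed_tray between 0.005 and 0.07 m and x of stopper_a_center in the frame of feed_tray between 0.071 and 0.137 m and y of stopper_a_center in the frame of feed_tray between -0.067 and 0.067 m) and (z of stopper_b_center in the frame of feed_tray between 0.005 and 0.07 m and x of stopper_b_center in the frame of feed_tray between 0.071 and 0.137 m and y of stopper_b_center in the frame of feed_tray between -0.067 and 0.067 m)) or ((z of stopper_a_center in the frame of feed_tray between 0.005 and 0.07 m and x of stopper_a_center in the frame of feed_tray between 0.071 and 0.137 m and y of stopper_a_center in the frame of feed_tray between -0.067 and 0.067 m) and (z of stopper_c_center in the frame of feed_tray between 0.005 and 0.07 m and x of stopper_c_center in the frame of feed_tray between 0.071 and 0.137 m and y of stopper_c_center in the frame of feed_tray between -0.067 and 0.067 m)) or ((z of stopper_b_center in the frame of feed_tray between 0.005 and 0.07 m and x of stopper_b_center in the frame of feed_tray between 0.071 and 0.137 m and y of stopper_b_center in the frame of feed_tray between -0.067 and 0.067 m) and (z of stopper_c_center in the frame of feed_tray between 0.005 and 0.07 m and x of stopper_c_center in the frame of feed_tray between 0.071 and 0.137 m and y of stopper_c_center in the frame of feed_tray between -0.067 and 0.067 m)))), for 0.2 s.
3. the third stopper follows, not together with the second (z of stopper_a_center in the frame of feed_tray between 0.005 and 0.07 m and x of stopper_a_center in the frame of feed_tray between 0.071 and 0.137 m and y of stopper_a_center in the frame of feed_tray between -0.067 and 0.067 m and z of stopper_b_center in the frame of feed_tray between 0.005 and 0.07 m and x of stopper_b_center in the frame of feed_tray between 0.071 and 0.137 m and y of stopper_b_center in the frame of feed_tray between -0.067 and 0.067 m and z of stopper_c_center in the frame of feed_tray between 0.005 and 0.07 m and x of stopper_c_center in the frame of feed_tray between 0.071 and 0.137 m and y of stopper_c_center in the frame of feed_tray between -0.067 and 0.067 m), for 0.2 s.
At the end, for the whole second after the job is handed in: All three stoppers lie at rest within the trough, their middles at least 10 mm below the deck, having gone in one after another (at least 0.2 s apart); jar and beaker stand within 15 mm of where they were (all of step 3 and linear speed of each of stopper_a, stopper_b, stopper_c below 0.03 m/s and not (distance of sample_jar from where it was at the start of the episode above 0.015 m or angle between sample_jar's own z axis and vertical above 0.3 rad) and not (distance of beaker from where it was at the start of the episode above 0.015 m or angle between beaker's own z axis and vertical above 0.3 rad)); the robot touches nothing.
It fails at once if a stopper is lifted (its middle more than 27 mm above the deck, 15 mm higher than when it stands there) (z of any of stopper_a_center, stopper_b_center, stopper_c_center in the frame of feed_tray above 0.107 m).
It fails at once if a stopper falls off the tray ((z of stopper_a_center in the frame of feed_tray below 0.07 m and not (z of stopper_a_center in the frame of feed_tray between 0.005 and 0.07 m and x of stopper_a_center in the frame of feed_tray between 0.071 and 0.137 m and y of stopper_a_center in the frame of feed_tray between -0.067 and 0.067 m)) or (z of stopper_b_center in the frame of feed_tray below 0.07 m and not (z of stopper_b_center in the frame of feed_tray between 0.005 and 0.07 m and x of stopper_b_center in the frame of feed_tray between 0.071 and 0.137 m and y of stopper_b_center in the frame of feed_tray between -0.067 and 0.067 m)) or (z of stopper_c_center in the frame of feed_tray below 0.07 m and not (z of stopper_c_center in the frame of feed_tray between 0.005 and 0.07 m and x of stopper_c_center in the frame of feed_tray between 0.071 and 0.137 m and y of stopper_c_center in the frame of feed_tray between -0.067 and 0.067 m))).
It fails at once if the jar is moved more than 15 mm or tipped (distance of sample_jar from where it was at the start of the episode above 0.015 m or angle between sample_jar's own z axis and vertical above 0.3 rad).
It fails at once if the beaker is moved more than 15 mm or tipped (distance of beaker from where it was at the start of the episode above 0.015 m or angle between beaker's own z axis and vertical above 0.3 rad).
It also fails if it takes over 58 s, if anything falls off the work surface, if the arm or the gripper's body presses on something with over 40 N, if the wrist force passes 120 N, or if a joint passes its speed limit or range.

ROBOT

A 7-joint arm with a two-finger parallel gripper is mounted at the origin on a cart in front of the work surface, level with it; the furniture and walls round the work are solid. World frame = base frame: x ahead of the robot, y to its left, z up, the work surface at z = 0. Lengths are in m, angles in rad, forces in N, time in s.
With the tool pointing down it reaches from about 0.35 to 0.9 m from the base axis. Payload 19.9 kg.
Tool frame: the origin (TCP) lies on the centre line of the jaws, within the pads' length; the fingertips stand 17 mm ahead of it and the grasp point (between the pads) lies 2 mm behind it; z points along the fingers, y is the direction in which the jaws open and shut (so a half turn about z gives the same grasp; the last joint's range is limited). The gripper opens to 94 mm and grips with 3 to 60 N. Pads are 16 mm wide; open, the fingers measure 119 mm over their backs; the gripper's body (75 mm by 177 mm) begins 78 mm behind the grasp point.
Start: joints at [-1.21, 0.417, -0.01, 1.614, 0.005, 1.111, -0.053], TCP at [0.245, 0.575, 0.198] pointing down, gripper open.
Joint ranges: [-2.81, 2.81], [-0.39, 2.02], [-1.27, 1.25], [0.06, 2.57], [-1.19, 4.33], [0.19, 2], [-2.82, 2.82]. Speed limits (rad/s): [1.89, 1.89, 2.39, 2.39, 3.01, 3.01, 3.01].

INTERFACE

Orientations are given as [roll, pitch, yaw] about the fixed x, y, z axes, in that order (R = Rz(yaw) Ry(pitch) Rx(roll)).
In Python, from station import read_state, capture, finish_job gives the robot as it stands.
- The arm moves only by the tool arm_command, never from a script. Its arguments are lists of equal length, an entry for each row: "fingers": the opening, from 0 (shut) to 1 (fully open); "translation": the shift along the tool's x, y, z in mm, a list of three; "turn": the turn, a rotation vector about the tool's x, y, z in degrees, a list of three. A call has 1 to 20 rows; each row shifts and turns the commanded pose from where the row before left it, along the tool's axes as they then stand; what a row does not reach is not made up. A row lasts 1/10 s, in which the tool goes at most 50 mm and 8.59 degrees, less where a joint would pass 70% of its speed; a pose out of reach is approached as far as the arm can. A call is refused whole if a number of a shift passes 50 or a number of a turn 8.59, either way. A call with a gripper value outside its range is refused whole. The fingers move at their own pace and stop on an object; "grip_force" is the grip in N (left out, the last holds). Time passes only in rows, so rows that do not move let the fingers close. It gives the time, the measured TCP pose, the force and the opening at its end, in the units of the state.
- read_state(): the state, without advancing time (a new reading comes with each control period).
- capture(name): name is "scene" or "top"; returns a dict with "color" (420x560x3 uint8, red, green, blue), "range_z" (420x560 float32, m along the optical axis (not along the pixel's ray), 0 where there is no reading), "fx", "fy", "cx", "cy" (pixels), "distortion" ([k1, k2, p1, p2, k3] as OpenCV has them; the pictures are not rectified), "R" (3x3) and "t" (3): a world point X has camera coordinates R X + t. Camera axes: x right, y down, z forward; pixel columns grow to the right and rows downward; lengths in m; the calibration is good to about 2 mm. A picture is of the moment at which its call begins.
- finish_job(): hands the job in, once; it reports no verdict.
The state is a dict: "clock": time; "joints": joint angles; "qd": joint speeds; "joint_torque": joint torques, N m; "tool_pos": TCP position; "tcp_rot": TCP orientation; "contact_force": force on the tool from outside, world axes, zero at the start; "wrist_torque": the same for the moment, N m; "gripper_width": finger opening in m.
Only numpy, scipy, OpenCV 4.12 (cv2) and the standard library are available. Lean on these libraries where they do the work, as an engineer would, in place of code of your own. Each camera call takes 0.05 s, during which the arm holds its last target.

## Working session

There is one attempt and no reset: what is moved stays moved. The work goes in short steps, Python scripts to look and compute and a tool call to move; the robot and the scene stay as the last step left them, time stands still between calls to the robot, and variables do not carry over. Pictures are saved under pics/ and viewed, and the job is handed in when it is done.

Besides the shell and the picture viewer there is one more tool, called after "Call:" as a command line: name --argument value ..., lists and objects as JSON in quotes. arm_command: Moves the arm, as the interface text tells. Its arguments: {"type":"object","properties":{"fingers":{"type":"array","items":{"type":"number"}},"translation":{"type":"array","items":{"type":"array","items":{"type":"number"}}},"turn":{"type":"array","items":{"type":"array","items":{"type":"number"}}},"grip_force":{"type":"number"}},"required":["fingers","translation","turn"]}

```bash
mkdir -p pics; python3 - <<'E'
from station import read_state, capture
import cv2,numpy as np
s=read_state(); print(s['clock'],s['tool_pos'],s['tcp_rot'],s['gripper_width'])
for n in ['scene','top']:
    c=capture(n); cv2.imwrite(f'pics/{n}0.png',c['color'][:,:,::-1]); np.save(f'{n}.npy',c,allow_pickle=True)
    print(n,c['fx'],c['cx'],c['cy'],c['distortion'],c['R'],c['t'])
E
```

```text
0.0 [0.24485211 0.57460347 0.19772234] [-3.14035268e+00  8.27535657e-05  2.73878902e+00] 0.09419691535291637
scene 404.58060748899345 283.83454593511664 210.03142560882856 [0.04154106 0.         0.         0.         0.        ] [[ 0.55395098 -0.8323678  -0.01738242]
 [-0.36439804 -0.2236332  -0.9039924 ]
 [ 0.74856688  0.5071016  -0.42719503]] [-0.23493017  0.32318041  0.40289423]
top 473.8500558381153 278.0712097354674 220.08878203543165 [-0.02147749  0.          0.          0.          0.        ] [[ 0.00570298 -0.99993629  0.00974161]
 [-0.98699161 -0.00719386 -0.16061075]
 [ 0.1606706  -0.00869893 -0.98696975]] [0.0972518  0.5786647  1.14895831]
```

View pics/top0.png

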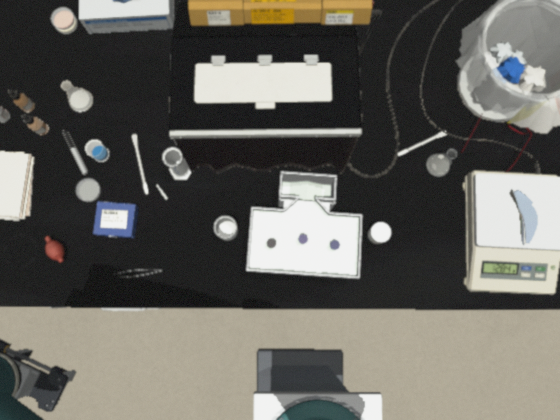

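View pics/scene0.png

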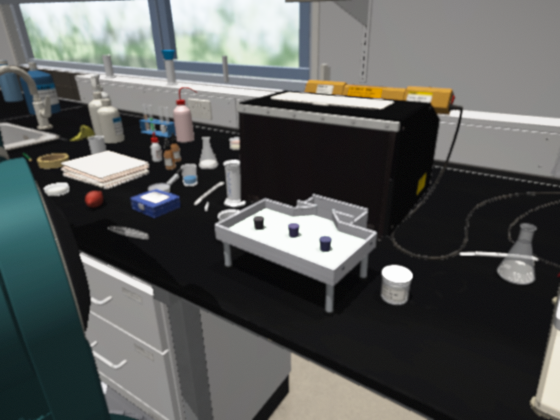

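```bash
cat > h.py <<'E'
import numpy as np,cv2
def K(c): return np.array([[c['fx'],0,c['cx']],[0,c['fy'],c['cy']],[0,0,1.]])
def ray(c,px,z):
    px=np.array(px,float).reshape(-1,1,2)
    u=cv2.undistortPoints(px,K(c),np.array(c['distortion'])).reshape(-1,2)
    d=np.c_[u,np.ones(len(u))]@c['R']; o=-c['R'].T@c['t']
    return o+d*((z-o[2])/d[:,2])[:,None]
def proj(c,X):
    return cv2.projectPoints(np.array(X,float).reshape(-1,1,3),cv2.Rodrigues(c['R'])[0],c['t'],K(c),np.array(c['distortion']))[0].reshape(-1,2)
E
python3 - <<'E'
from h import *
c=np.load('top.npy',allow_pickle=True).item()
print(-c['R'].T@c['t'])
im=c['color'][160:290,200:400,::-1]
cv2.imwrite('pics/crop.png',cv2.resize(im,None,fx=4,fy=4,interpolation=cv2.INTER_CUBIC))
E
```

```text
[0.38597876 0.11140315 1.22597948]
```

View pics/crop.png

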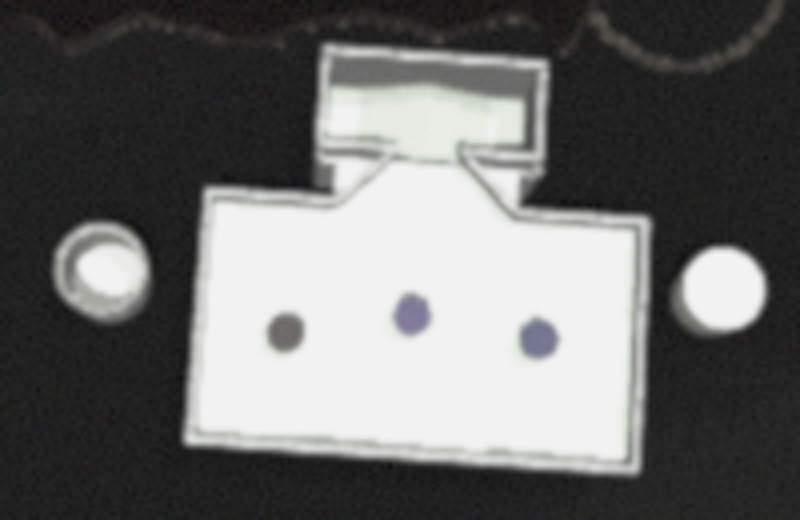

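```bash
cat >> h.py <<'E'
def stoppers(c,z=0.104,ROI=(200,290,245,365)):
    a,b,l,r=ROI; im=c['color'].astype(int)
    T=np.load('T.npy'); 
    m=(im.max(2)<190).astype(np.uint8)
    # restrict to deck interior
    pts=np.array([[-100,-126],[-100,126],[36,126],[36,55],[74,20],[74,-20],[36,-55],[36,-126]])/1000
    W=tray2w(np.c_[pts,np.full(len(pts),.08)]); k=np.zeros_like(m); cv2.fillPoly(k,[np.round(proj(c,W)).astype(int)],1)
    n,_,st,ce=cv2.connectedComponentsWithStats(m*k)
    out=[]
    for i in range(1,n):
        if st[i,4]>25:
            w=ray(c,ce[i],z)[0]; out.append((ce[i],st[i,4],w,w2tray(w)))
    return out
def tray2w(p):
    x,y,t=np.load('T.npy'); p=np.atleast_2d(p); C,S=np.cos(t),np.sin(t)
    return np.c_[x+C*p[:,0]-S*p[:,1],y+S*p[:,0]+C*p[:,1],p[:,2]]
def w2tray(w):
    x,y,t=np.load('T.npy'); C,S=np.cos(t),np.sin(t); d=np.array(w)[:2]-[x,y]
    return np.array([C*d[0]+S*d[1],-S*d[0]+C*d[1]])
E
python3 - <<'E'
from h import *
c=np.load('top.npy',allow_pickle=True).item()
q=np.array([[186,443],[638,473],[650,217],[206,188],[548,62],[322,45]],float)
px=(q+.5)/4-.5+[200,160]
loc=np.array([[-109,134],[-109,-134],[44,-134],[44,134],[138,-68],[138,68]])/1000
zs=[.102]*4+[.095]*2
w=np.array([ray(c,p,z)[0] for p,z in zip(px,zs)])
print(w.round(4))
A=loc[:4];B=w[:4,:2]
a=A-A.mean(0);b=B-B.mean(0)
t=np.arctan2((a[:,0]*b[:,1]-a[:,1]*b[:,0]).sum(),(a*b).sum())
R=np.array([[np.cos(t),-np.sin(t)],[np.sin(t),np.cos(t)]])
tr=B.mean(0)-R@A.mean(0); np.save('T.npy',[*tr,t]); print(tr,t)
print([w2tray(x).round(4) for x in w])
for o in stoppers(c,.102): print(o)
g=ray(c,(np.array([[392,152],[460,150]])+.5)/4-.5+[200,160],.102); print([w2tray(x) for x in g])
g=ray(c,(np.array([[100,272],[722,290]])+.5)/4-.5+[200,160],.055); print([w2tray(x) for x in g],g)
g=proj(c,tray2w([[.077,.019,.08],[.077,-.019,.08],[0,0,.08]]));print(g)
dz=c['range_z']; 
for p in [(265,150),(265,180),(300,134),(300,165),(300,180),(300,260)]:
    z=dz[p[1],p[0]]; u=cv2.undistortPoints(np.array([[p]],float),K(c),np.array(c['distortion'])).ravel()
    print(p,c['R'].T@(np.array([*u,1])*z-c['t']))
E
```

```text
[[ 0.4481  0.1763  0.102 ]
 [ 0.432  -0.0908  0.102 ]
 [ 0.5856 -0.1014  0.102 ]
 [ 0.6014  0.1667  0.102 ]
 [ 0.6832 -0.042   0.095 ]
 [ 0.6928  0.0971  0.095 ]]
[0.54922352 0.03572808] -0.06087439238559379
[array([-0.1095,  0.1341]), array([-0.1093, -0.1334]), array([ 0.0447, -0.1346]), array([0.0441, 0.1339]), array([ 0.1385, -0.0694]), array([0.1396, 0.07  ])]
(array([302.52631579, 238.13157895]), np.int32(76), array([0.52569151, 0.04279968, 0.102     ]), array([-0.02391863,  0.00562689]))
(array([271.07894737, 242.59210526]), np.int32(76), array([0.51446362, 0.11786125, 0.102     ]), array([-0.03969224,  0.07986635]))
(array([334.12658228, 244.3164557 ]), np.int32(79), array([ 0.51133484, -0.03265078,  0.102     ]), array([-0.03365855, -0.07055723]))
[array([0.07394813, 0.02324078]), array([ 0.07801779, -0.01783147])]
[array([-0.0047396 ,  0.19869197]), array([ 0.01030675, -0.18982087])] [[ 0.55658048  0.23434036  0.055     ]
 [ 0.54796309 -0.15436822  0.055     ]]
[[298.96245947 198.3803986 ]
 [314.31018275 199.41552729]
 [304.8475031  229.69645268]]
(265, 150) [0.72221383 0.13329699 0.16929164]
(265, 180) [0.69264965 0.13590604 0.0023981 ]
(300, 134) [0.72641853 0.05769379 0.26851256]
(300, 165) [0.72728012 0.04436948 0.02792823]
(300, 180) [0.68466728 0.04496497 0.03719276]
(300, 260) [0.47480517 0.04792427 0.08399312]
```

```bash
cat >> h.py <<'E'
from scipy.spatial.transform import Rotation as Ro
def tcpR(): 
    from station import read_state
    s=read_state(); return s, Ro.from_euler('xyz',s['tcp_rot'])
def goalR(phi,tilt):  # push dir phi in tray frame (rad), tilt deg
    yaw=np.load('T.npy')[2]+phi+np.pi
    return Ro.from_euler('xyz',[np.pi,0,yaw])*Ro.from_rotvec([0,-np.radians(tilt),0])
def plan(segs,phi,tilt,rot=True):
    """segs: list of tray (x,y,ztip) mm for fingertip centre. prints turn, then tool-frame shifts"""
    s,R=tcpR(); G=goalR(phi,tilt) if rot else R
    rv=(R.inv()*G).as_rotvec(degrees=True); print('t',s['clock'],'turn total',rv.round(2),'rows',np.ceil(abs(rv).max()/8.5))
    p=s['tool_pos'].copy() if rot is not None else None
    print('tip now tray mm',tip().round(1))
    for g in segs:
        w=tray2w(np.array([g])/1000)[0]-G.apply([0,0,.017])
        d=G.inv().apply(w-p)*1000; print(g,'tool shift',d.round(1),'len',np.linalg.norm(d).round(1)); p=w
def tip():
    s,R=tcpR(); w=np.array(s['tool_pos'])+R.apply([0,0,.017]); return np.r_[w2tray(w),w[2]]*1000
E
python3 - <<'E'
from h import *
a=np.array([-24,5.6]);g=np.array([77,1]);d=(g-a);phi=np.arctan2(d[1],d[0]);u=d/np.linalg.norm(d)
P=lambda k,z:[*(a+u*k),z]
print(phi)
plan([P(-38,175),P(-38,120),P(-38,86),P(85,86)],phi,10)
E
```

```text
-0.04551310246992971
t 0.1 turn total [ -1.54  -9.93 -16.94] rows 2.0
tip now tray mm [-336.6  519.4  180.8]
[np.float64(-61.96064938598244), np.float64(7.328900863123952), 175] tool shift [-289.2 -499.1   57.1] len 579.6
[np.float64(-61.96064938598244), np.float64(7.328900863123952), 120] tool shift [ 9.6 -0.  54.2] len 55.0
[np.float64(-61.96064938598244), np.float64(7.328900863123952), 86] tool shift [ 5.9 -0.  33.5] len 34.0
[np.float64(60.911978889697565), np.float64(1.7327217535385264), 86] tool shift [-121.1    0.    21.4] len 123.0
```

Call:
arm_command --fingers '[0.15, 0.15, 0.15, 0.15, 0.15, 0.15, 0.15, 0.15, 0.15, 0.15, 0.15, 0.15, 0.15, 0.15, 0.15, 0.15, 0.15, 0.15, 0.15, 0.15]' --translation '[[0, 0, 0], [0, 0, 0], [0, 0, 0], [-18, -31, 3.5], [-18, -31, 3.5], [-18, -31, 3.5], [-18, -31, 3.5], [-18, -31, 3.5], [-18, -31, 3.5], [-18, -31, 3.5], [-18, -31, 3.5], [-18, -31, 3.5], [-18, -31, 3.5], [-18, -31, 3.5], [-18, -31, 3.5], [-18, -31, 3.5], [-18, -31, 3.5], [-18, -31, 3.5], [-18, -31, 3.5], [0, 0, 0]]' --turn '[[-0.5, -3.3, -5.6], [-0.5, -3.3, -5.6], [-0.5, -3.3, -5.7], [0, 0, 0], [0, 0, 0], [0, 0, 0], [0, 0, 0], [0, 0, 0], [0, 0, 0], [0, 0, 0], [0, 0, 0], [0, 0, 0], [0, 0, 0], [0, 0, 0], [0, 0, 0], [0, 0, 0], [0, 0, 0], [0, 0, 0], [0, 0, 0], [0, 0, 0]]'

```text
clock: 2.1
tool_pos: [0.4846, 0.0464, 0.1929]
tcp_rot: [-3.141, 0.174, 3.029]
contact_force: [-0.2, 0.5, 0.5]
gripper_width: 0.014
```

```bash
cat > p1.py <<'E'
from h import *
a=np.array([-24,5.6]);g=np.array([77,1]);d=(g-a);phi=np.arctan2(d[1],d[0]);u=d/np.linalg.norm(d)
P=lambda k,z:[*(a+u*k).round(1),z]
plan([P(-38,120),P(-38,86),P(85,86)],phi,10)
from station import read_state
s=read_state();print(s['gripper_width'],s['contact_force'])
E
python3 p1.py
```

```text
t 2.1 turn total [-0.09 -0.01 -0.33] rows 1.0
tip now tray mm [-62.2   6.6 176.2]
[np.float64(-62.0), np.float64(7.3), 120] tool shift [ 9.6  0.7 55.4] len 56.2
[np.float64(-62.0), np.float64(7.3), 86] tool shift [ 5.9 -0.  33.5] len 34.0
[np.float64(60.9), np.float64(1.7), 86] tool shift [-121.2   -0.    21.4] len 123.0
0.014048557996028388 [-0.19708211  0.54210095  0.52633224]
```

Call:
arm_command --fingers '[0.15, 0.15, 0.15, 0.15, 0.15]' --translation '[[4.8, 0.3, 27.7], [4.8, 0.3, 27.7], [3, 0, 17], [2.9, 0, 16.5], [0, 0, 0]]' --turn '[[0, 0, -0.3], [0, 0, 0], [0, 0, 0], [0, 0, 0], [0, 0, 0]]'

```text
clock: 2.6
tool_pos: [0.4824, 0.0511, 0.1009]
tcp_rot: [-3.139, 0.171, 3.041]
contact_force: [-0.1, 0.7, 0.2]
gripper_width: 0.014
```

```bash
python3 p1.py; python3 - <<'E'
from station import capture
import cv2
c=capture('scene');cv2.imwrite('pics/s1.png',cv2.resize(c['color'][160:330,180:400,::-1],None,fx=3.5,fy=3.5))
E
```

```text
t 2.6 turn total [-0.07 -0.21  0.3 ] rows 1.0
tip now tray mm [-64.7  11.2  84.2]
[np.float64(-62.0), np.float64(7.3), 120] tool shift [ -9.   -3.8 -34.8] len 36.1
[np.float64(-62.0), np.float64(7.3), 86] tool shift [ 5.9 -0.  33.5] len 34.0
[np.float64(60.9), np.float64(1.7), 86] tool shift [-121.2   -0.    21.4] len 123.0
0.014030232138560661 [-0.13206257  0.68792561  0.2143438 ]
```

View pics/s1.png

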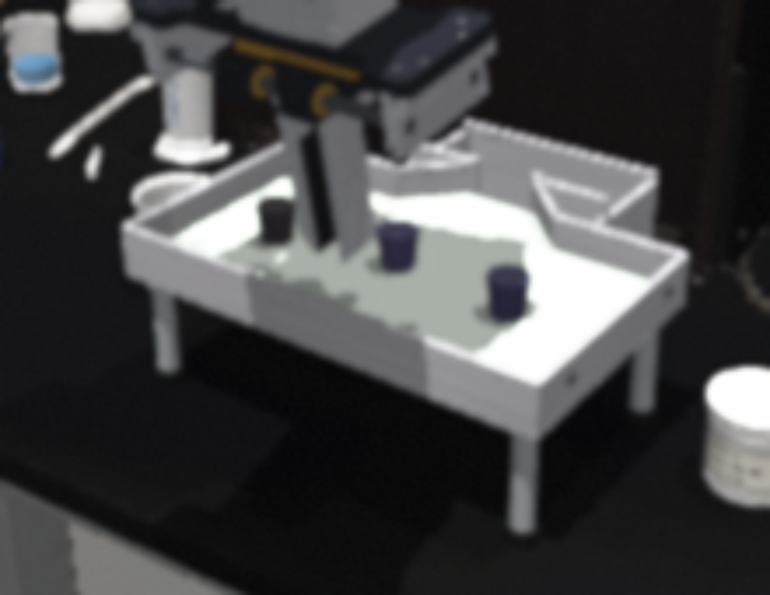

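Call:
arm_command --fingers '[0.15, 0.15, 0.15, 0.15, 0.15, 0.15, 0.15, 0.15, 0.15, 0.15, 0.15, 0.15]' --translation '[[-3, -3.8, -1.5], [0, 0, 0], [-6, 0, 1.05], [-6, 0, 1.05], [-6, 0, 1.05], [-6, 0, 1.05], [-6, 0, 1.05], [-6, 0, 1.05], [-6, 0, 1.05], [-6, 0, 1.05], [0, 0, 0], [0, 0, 0]]' --turn '[[0, 0, 0.3], [0, 0, 0], [0, 0, 0], [0, 0, 0], [0, 0, 0], [0, 0, 0], [0, 0, 0], [0, 0, 0], [0, 0, 0], [0, 0, 0], [0, 0, 0], [0, 0, 0]]'

```text
clock: 3.85
tool_pos: [0.5345, 0.0416, 0.1046]
tcp_rot: [3.142, 0.174, 3.034]
contact_force: [-0.7, 0.4, -0.4]
gripper_width: 0.014
```

```bash
python3 p1.py; python3 - <<'E'
from station import capture
import cv2
c=capture('scene');cv2.imwrite('pics/s2.png',cv2.resize(c['color'][160:330,180:400,::-1],None,fx=3.5,fy=3.5))
E
```

```text
t 3.85 turn total [-0.   -0.04 -0.05] rows 1.0
tip now tray mm [-12.1   4.9  87.9]
[np.float64(-62.0), np.float64(7.3), 120] tool shift [ 43.6   0.1 -40.3] len 59.4
[np.float64(-62.0), np.float64(7.3), 86] tool shift [ 5.9 -0.  33.5] len 34.0
[np.float64(60.9), np.float64(1.7), 86] tool shift [-121.2   -0.    21.4] len 123.0
0.013973251092261493 [-0.68888104  0.36296801 -0.36439508]
```

View pics/s2.png

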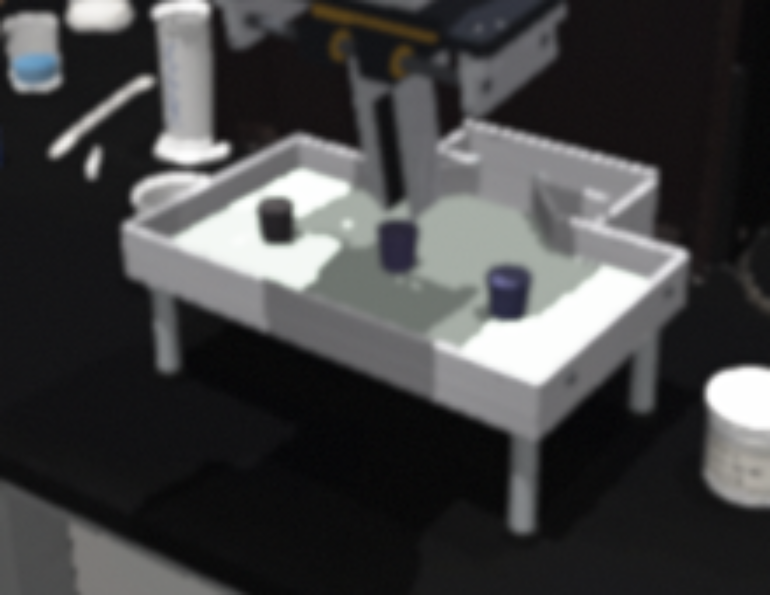

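```bash
python3 - <<'E'
from h import *
from station import capture,read_state
c=capture('scene'); t=capture('top')
cv2.imwrite('pics/t2.png',cv2.resize(t['color'][160:290,200:400,::-1],None,fx=4,fy=4))
f=lambda q:((q-[180,160])*3.5).round()
T=tip()/1000
print('tip',f(proj(c,tray2w([T]))), 'stoppers',f(proj(c,tray2w([[-.024,.0056,.092],[-.040,.080,.092],[-.034,-.0705,.092]]))))
print('tip top',(proj(t,tray2w([T]))-[200,160])*4)
print('corners',f(proj(c,tray2w(np.array([[-109,134,102],[-109,-134,102],[44,-134,102],[44,134,102]])/1000))))
E
```

```text
tip [[411. 244.]] stoppers [[398. 246.]
 [276. 221.]
 [506. 294.]]
tip top [[410.86889459 296.3899708 ]]
corners [[120. 226.]
 [539. 384.]
 [689. 252.]
 [296. 135.]]
```

View pics/t2.png

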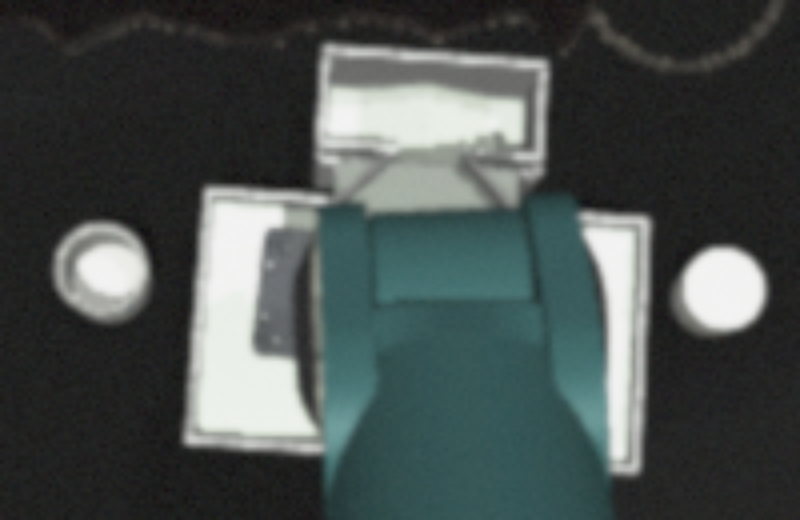

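```bash
python3 - <<'E'
from h import *
from station import capture,read_state
c=np.load('scene.npy',allow_pickle=True).item()
f=lambda q:((q-[180,160])*3.5).round()
print(f(proj(c,tray2w(np.array([[-64.7,11.2,84.2],[-12,4.9,88],[20,4,88],[-12,30,88],[-12,11,110]])/1000))))
print(-c['R'].T@c['t'])
from station import capture
c=capture('scene')
def pt(u,v):
    u,v=u/3.5+180,v/3.5+160; z=c['range_z'][int(round(v)),int(round(u))]
    q=cv2.undistortPoints(np.array([[[u,v]]],float),K(c),np.array(c['distortion'])).ravel()
    w=c['R'].T@(np.array([*q,1])*z-c['t']); return np.r_[w2tray(w),w[2]].round(4)*1000
for p in [(380,140),(375,170),(420,140),(420,180),(420,210),(395,245),(398,260),(508,290),(276,221)]: print(p,pt(*p))
E
```

```text
[[345. 285.]
 [412. 244.]
 [445. 223.]
 [376. 232.]
 [403. 206.]]
[-0.05368718 -0.32758274  0.4601834 ]
(380, 140) [-27.5  14.4 154.7]
(375, 170) [-29.1  16.8 137. ]
(420, 140) [-30.7 -13.9 163. ]
(420, 180) [-30.8 -13.9 140.1]
(420, 210) [-26.8 -11.1 120.1]
(395, 245) [-35.4  -0.7  99.5]
(398, 260) [-34.4  -1.9  90.2]
(508, 290) [-43.3 -77.  100.8]
(276, 221) [-49.4  71.6  98.5]
```

Call:
arm_command --fingers '[0.15, 0.15, 0.15, 0.15, 0.15, 0.15]' --translation '[[2, 0, -10], [18, 0, -3], [18, 0, -3], [16, 0, -3], [0, 0, 0], [0, 0, 0]]' --turn '[[0, 0, 0], [0, 0, 0], [0, 0, 0], [0, 0, 0], [0, 0, 0], [0, 0, 0]]'

```text
clock: 4.65
tool_pos: [0.4789, 0.0481, 0.1149]
tcp_rot: [3.141, 0.175, 3.035]
contact_force: [0.1, -0.1, -0.2]
gripper_width: 0.0144
```

```bash
python3 - <<'E'
from h import *
from station import capture,read_state
T=tip(); print(T)
c=capture('scene'); np.save('scene.npy',c,allow_pickle=True)
im=cv2.resize(c['color'][190:250,230:310,::-1],None,fx=10,fy=10,interpolation=cv2.INTER_CUBIC)
q=((proj(c,tray2w([T/1000]))-[230,190]+.5)*10).round().astype(int)[0]; print(q)
cv2.circle(im,tuple(int(v) for v in q),4,(0,0,255),-1)
cv2.imwrite('pics/s3.png',im)
z=c['range_z']
v,u=np.mgrid[190:250,230:310]; 
q=cv2.undistortPoints(np.stack([u.ravel(),v.ravel()],1).astype(float).reshape(-1,1,2),K(c),np.array(c['distortion'])).reshape(-1,2)
w=(np.c_[q,np.ones(len(q))]*z[190:250,230:310].reshape(-1,1)-c['t'])@c['R']
t=np.array([[*w2tray(a),a[2]] for a in w])*1000
t=t.reshape(60,80,3)
for uu in (36,40,44,48,52):
    print(uu,[tuple(t[r,uu].round(0).astype(int)) for r in range(0,50,3)])
E
```

```text
[-68.03077864   7.91973731  98.11403505]
[492 467]
36 [(np.int64(-87), np.int64(18), np.int64(194)), (np.int64(-89), np.int64(17), np.int64(190)), (np.int64(-91), np.int64(16), np.int64(185)), (np.int64(-90), np.int64(17), np.int64(179)), (np.int64(-89), np.int64(17), np.int64(173)), (np.int64(-89), np.int64(17), np.int64(167)), (np.int64(-88), np.int64(19), np.int64(160)), (np.int64(-86), np.int64(21), np.int64(153)), (np.int64(-86), np.int64(21), np.int64(147)), (np.int64(-84), np.int64(23), np.int64(140)), (np.int64(-84), np.int64(23), np.int64(134)), (np.int64(-14), np.int64(83), np.int64(81)), (np.int64(-23), np.int64(76), np.int64(80)), (np.int64(-32), np.int64(69), np.int64(79)), (np.int64(-43), np.int64(59), np.int64(80)), (np.int64(-53), np.int64(51), np.int64(80)), (np.int64(-62), np.int64(44), np.int64(80))]
40 [(np.int64(-78), np.int64(17), np.int64(191)), (np.int64(-78), np.int64(17), np.int64(186)), (np.int64(-80), np.int64(15), np.int64(181)), (np.int64(-81), np.int64(15), np.int64(176)), (np.int64(-79), np.int64(17), np.int64(169)), (np.int64(-82), np.int64(14), np.in
[... 2174 characters left out ...]
(194)), (np.int64(-79), np.int64(-11), np.int64(187)), (np.int64(-79), np.int64(-10), np.int64(182)), (np.int64(-80), np.int64(-11), np.int64(176)), (np.int64(-79), np.int64(-10), np.int64(170)), (np.int64(-78), np.int64(-9), np.int64(164)), (np.int64(-79), np.int64(-10), np.int64(159)), (np.int64(-80), np.int64(-11), np.int64(154)), (np.int64(-79), np.int64(-10), np.int64(147)), (np.int64(-80), np.int64(-10), np.int64(141)), (np.int64(-82), np.int64(-11), np.int64(137)), (np.int64(-4), np.int64(50), np.int64(79)), (np.int64(-14), np.int64(42), np.int64(79)), (np.int64(-25), np.int64(33), np.int64(80)), (np.int64(-34), np.int64(26), np.int64(80)), (np.int64(-46), np.int64(18), np.int64(81))]
```

View pics/s3.png

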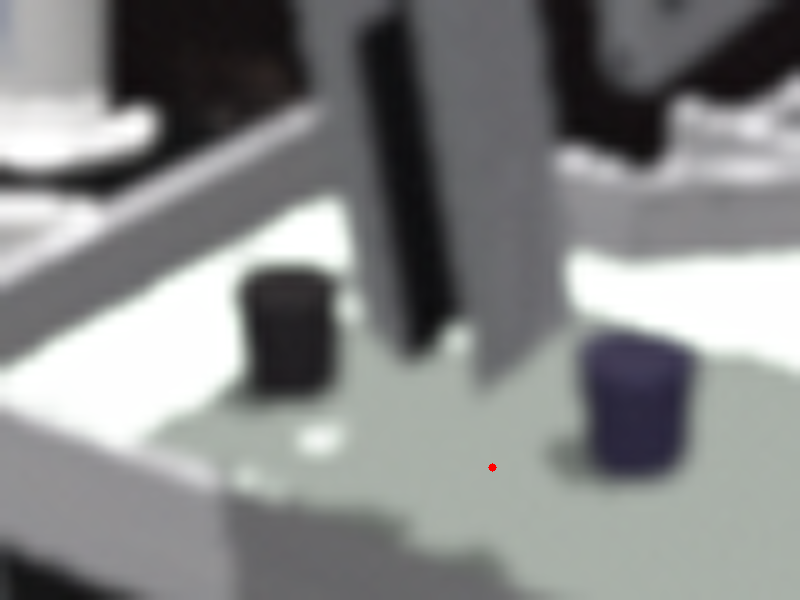

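```bash
python3 - <<'E'
from h import *
c=np.load('scene.npy',allow_pickle=True).item()
s,R=tcpR(); p=np.array(s['tool_pos'])
z=c['range_z']
v,u=np.mgrid[190:250,230:310]
q=cv2.undistortPoints(np.stack([u.ravel(),v.ravel()],1).astype(float).reshape(-1,1,2),K(c),np.array(c['distortion'])).reshape(-1,2)
w=(np.c_[q,np.ones(len(q))]*z[190:250,230:310].reshape(-1,1)-c['t'])@c['R']
L=R.inv().apply(w-p)*1000
L=L.reshape(60,80,3); W=w.reshape(60,80,3)
m=(abs(L[:,:,0])<20)&(abs(L[:,:,1])<40)&(W[:,:,2]>.106)
for uu in range(33,58):
    r=np.where(m[:,uu])[0]
    if len(r): print(uu,r.max(),L[r.max(),uu].round(1),L[r.max()-4,uu].round(1))
# predicted px of corners
for o in (17,5,0,-3,-6,-9):
    P=[[x,y,o] for x in(8,) for y in (7,19.5,-7,-19.5)]
    print(o,((proj(c,p+R.apply(np.array(P)/1000))-[230,190]+.5)*10).round().tolist())
E
```

```text
33 21 [  9.   19.9 -38.1] [  9.1  17.9 -47.3]
34 26 [  9.6  19.1 -27.9] [  9.5  17.3 -37. ]
35 31 [  9.   19.6 -16.3] [ 10.7  15.8 -27.4]
36 32 [ 11.2  15.1 -17. ] [ 10.   14.5 -25.2]
37 33 [ 10.1  14.1 -14.4] [  9.5  12.8 -23.3]
38 35 [  9.7  12.9 -10.1] [  9.1  11.7 -19. ]
39 36 [ 9.7 10.7 -8.7] [  9.3   9.3 -17.8]
40 36 [ 8.1  9.8 -8. ] [  9.3   6.8 -18.6]
41 36 [ 7.5  8.  -8.2] [  6.7   7.  -16.9]
42 35 [ 3.9  8.6 -8. ] [  3.6   7.2 -17.1]
43 34 [ 2.5  7.1 -9.8] [ -0.2   8.1 -16.7]
44 34 [-0.5  7.6 -7.8] [ -3.5   8.9 -14.4]
45 33 [-3.6  7.8 -8. ] [ -5.7   8.2 -15.5]
46 34 [  9.5  -7.8 -19.4] [  9.8  -9.7 -28.9]
47 39 [ 9.9 -8.5 -8.9] [  8.6  -8.9 -17. ]
48 39 [  9.3 -10.4  -9.2] [  9.2 -12.  -18.6]
49 38 [  8.5 -12.6 -11.7] [ 10.6 -16.3 -23.1]
50 37 [  9.6 -16.5 -16. ] [ 11.  -19.6 -26.6]
51 36 [  7.5 -17.3 -17.1] [  7.  -18.3 -25.8]
52 35 [  5.5 -18.2 -18.4] [  5.  -19.2 -27. ]
53 35 [  3.3 -18.4 -17. ] [  1.4 -18.1 -24.4]
54 34 [ -0.2 -17.9 -16.8] [ -0.7 -18.8 -25.5]
55 33 [ -2.2 -18.7 -18. ] [ -4.7 -17.8 -24.9]
56 32 [ -5.9 -17.9 -17.6] [ -7.4 -18.  -25.4]
57 31 [ -9.  -17.8 -17.9] [-95.5  63.1  53. ]
17 [[437.0, 479.0], [386.0, 459.0], [495.0, 502.0], [548.0, 523.0]]
5 [[428.0, 427.0], [377.0, 407.0], [486.0, 449.0], [539.0, 470.0]]
0 [[424.0, 405.0], [372.0, 385.0], [482.0, 427.0], [535.0, 448.0]]
-3 [[421.0, 391.0], [370.0, 372.0], [480.0, 414.0], [533.0, 434.0]]
-6 [[419.0, 378.0], [368.0, 358.0], [478.0, 400.0], [531.0, 421.0]]
-9 [[416.0, 364.0], [365.0, 345.0], [475.0, 387.0], [529.0, 407.0]]
```

```bash
sed -i 's/\[0,0,\.017\]/[0,0,-.008]/g' h.py; sed -i 's/P(-38,120),//; s/86)/87)/g' p1.py; python3 p1.py
```

```text
t 4.7 turn total [ 0.04  0.04 -0.04] rows 1.0
tip now tray mm [-72.1   8.  122.6]
[np.float64(-62.0), np.float64(7.3), 87] tool shift [-3.8 -0.2 36.8] len 37.0
[np.float64(60.9), np.float64(1.7), 87] tool shift [-121.2   -0.    21.4] len 123.0
0.013924674081022322 [ 0.50792368 -0.36075249 -0.0443558 ]
```

Call:
arm_command --fingers '[0.15, 0.15, 0.15, 0.15, 0.15, 0.15]' --translation '[[0, 0, 12], [0, -0.2, 12], [0, 0, 12], [0, 0, 0], [0, 0, 0], [0, 0, 0]]' --turn '[[0, 0, 0], [0, 0, 0], [0, 0, 0], [0, 0, 0], [0, 0, 0], [0, 0, 0]]'

```text
clock: 5.3
tool_pos: [0.4848, 0.0468, 0.0788]
tcp_rot: [3.141, 0.174, 3.034]
contact_force: [-1.0, -0.0, 0.4]
gripper_width: 0.0142
```

```bash
python3 p1.py; python3 - <<'E'
from station import capture
import cv2
c=capture('scene');cv2.imwrite('pics/s4.png',cv2.resize(c['color'][190:250,230:310,::-1],None,fx=10,fy=10))
E
```

```text
t 5.3 turn total [ 0.   -0.02 -0.05] rows 1.0
tip now tray mm [-66.4   7.2  86.7]
[np.float64(-62.0), np.float64(7.3), 87] tool shift [-4.4  0.3  0.4] len 4.4
[np.float64(60.9), np.float64(1.7), 87] tool shift [-121.2   -0.    21.4] len 123.0
0.014216825560413225 [-0.9767211  -0.02184426  0.40103405]
```

View pics/s4.png

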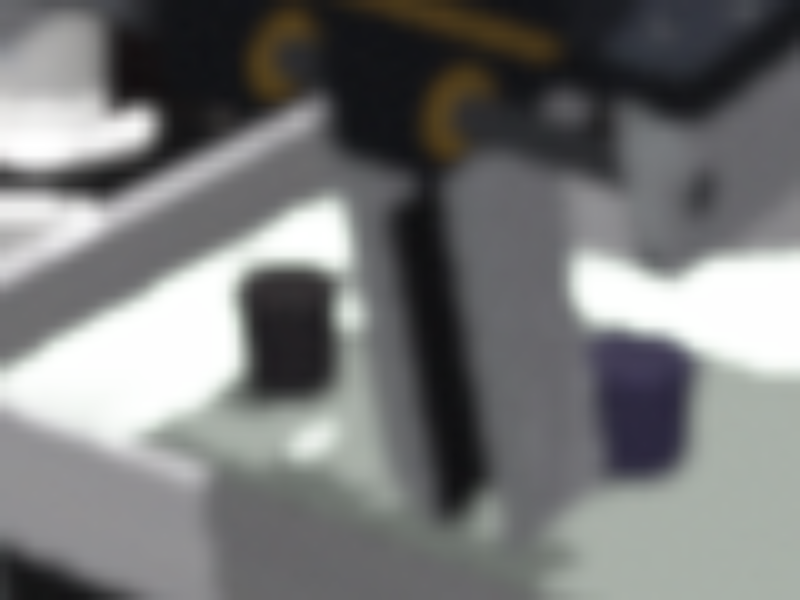

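Call:
arm_command --fingers '[0.15, 0.15, 0.15, 0.15, 0.15, 0.15, 0.15, 0.15, 0.15, 0.15, 0.15]' --translation '[[-7, 0, 1.2], [-7, 0, 1.2], [-7, 0, 1.2], [-7, 0, 1.2], [-7, 0, 1.2], [-7, 0, 1.2], [-7, 0, 1.2], [-7, 0, 1.2], [-7, 0, 1.2], [-7, 0, 1.2], [0, 0, 0]]' --turn '[[0, 0, 0], [0, 0, 0], [0, 0, 0], [0, 0, 0], [0, 0, 0], [0, 0, 0], [0, 0, 0], [0, 0, 0], [0, 0, 0], [0, 0, 0], [0, 0, 0]]'

```text
clock: 6.45
tool_pos: [0.5561, 0.0392, 0.079]
tcp_rot: [3.141, 0.175, 3.034]
contact_force: [0.0, 0.0, -1.1]
gripper_width: 0.0141
```

```bash
python3 p1.py; python3 - <<'E'
from station import capture
import cv2
c=capture('scene');cv2.imwrite('pics/s5.png',cv2.resize(c['color'][160:330,180:400,::-1],None,fx=3.5,fy=3.5))
E
```

```text
t 6.45 turn total [-0.    0.   -0.05] rows 1.0
tip now tray mm [ 5.3  3.9 86.9]
[np.float64(-62.0), np.float64(7.3), 87] tool shift [ 66.3   0.3 -11.8] len 67.3
[np.float64(60.9), np.float64(1.7), 87] tool shift [-121.2   -0.    21.4] len 123.0
0.014072761002051884 [ 0.00868139  0.03201633 -1.07361054]
```

View pics/s5.png

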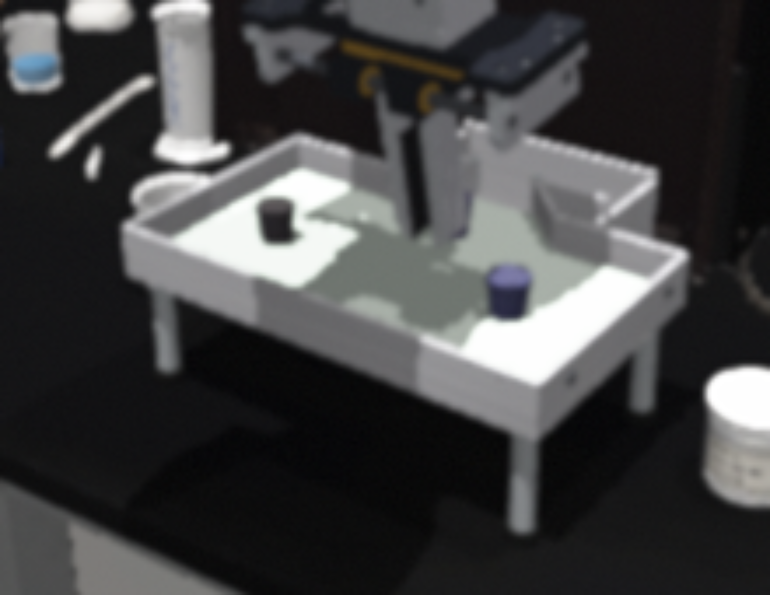

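Call:
arm_command --fingers '[0.15, 0.15, 0.15, 0.15, 0.15, 0.15, 0.15, 0.15, 0.15, 0.15, 0.15]' --translation '[[-7, 0, 1.2], [-7, 0, 1.2], [-7, 0, 1.2], [-7, 0, 1.2], [-7, 0, 1.2], [-7, 0, 1.2], [-7, 0, 1.2], [-7, 0, 1.2], [-2, 0, 0.4], [0, 0, 0], [0, 0, 0]]' --turn '[[0, 0, 0], [0, 0, 0], [0, 0, 0], [0, 0, 0], [0, 0, 0], [0, 0, 0], [0, 0, 0], [0, 0, 0], [0, 0, 0], [0, 0, 0], [0, 0, 0]]'

```text
clock: 7.6
tool_pos: [0.6135, 0.0331, 0.0791]
tcp_rot: [3.141, 0.174, 3.034]
contact_force: [-0.4, 0.5, -0.2]
gripper_width: 0.0143
```

```bash
python3 - <<'E'
from station import capture
import cv2
from h import *
print(tip())
c=capture('scene');cv2.imwrite('pics/s6.png',cv2.resize(c['color'][160:330,180:400,::-1],None,fx=3.5,fy=3.5))
c=capture('top');cv2.imwrite('pics/t6.png',cv2.resize(c['color'][160:290,200:400,::-1],None,fx=4,fy=4))
E
```

```text
[62.94869156  1.31522915 86.94572072]
```

View pics/s6.png

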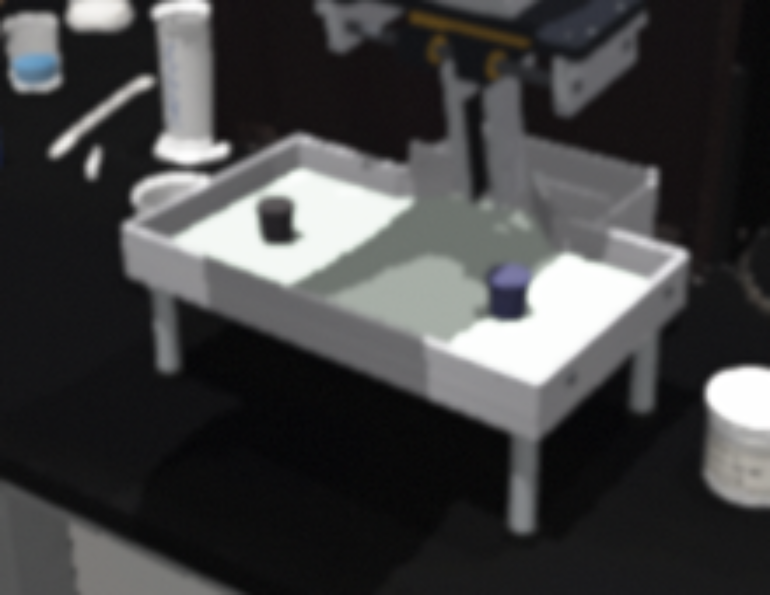

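View pics/t6.png

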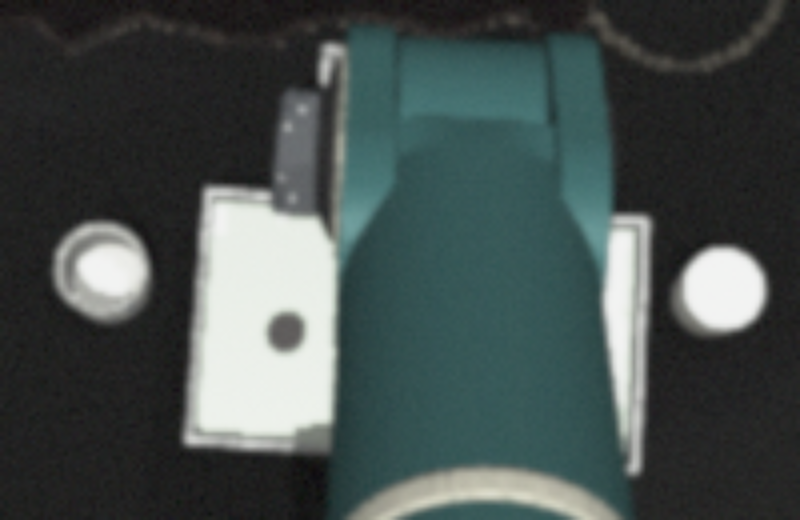

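Call:
arm_command --fingers '[0.15, 0.15, 0.15, 0.15, 0.15, 0.15, 0.15, 0.15, 0.15, 0.15, 0.15]' --translation '[[25, 0, -4.5], [25, 0, -12], [25, 0, -38], [25, 0, -38], [0, 0, 0], [0, 0, 0], [0, 0, 0], [0, 0, 0], [0, 0, 0], [0, 0, 0], [0, 0, 0]]' --turn '[[0, 0, 0], [0, 0, 0], [0, 0, 0], [0, 0, 0], [1.2, 0.6, 6.6], [1.2, 0.6, 6.6], [1.2, 0.6, 6.6], [1.2, 0.6, 6.6], [1.2, 0.6, 6.6], [1.2, 0.6, 6.6], [0, 0, 0]]'

```text
clock: 8.8
tool_pos: [0.5001, 0.0456, 0.1529]
tcp_rot: [-3.117, 0.118, 2.334]
contact_force: [0.4, 0.1, -0.6]
gripper_width: 0.0141
```

```bash
cat > p2.py <<'E'
from h import *
a=np.array([-40,80]);g=np.array([40,0]);d=(g-a);phi=np.arctan2(d[1],d[0]);u=d/np.linalg.norm(d)
P=lambda k,z:[*(a+u*k).round(1),z]
plan([P(-36,130),P(-36,87),P(np.linalg.norm(d)-17,87)],phi,10)
E
python3 p2.py; python3 - <<'E'
from station import capture
from h import *
c=capture('top');cv2.imwrite('pics/t7.png',cv2.resize(c['color'][160:290,200:400,::-1],None,fx=4,fy=4))
for o in stoppers(c,.102): print(o)
c=capture('scene');cv2.imwrite('pics/s7.png',cv2.resize(c['color'][160:330,180:400,::-1],None,fx=3.5,fy=3.5))
E
```

```text
t 8.8 turn total [-1.11 -3.23  2.22] rows 1.0
tip now tray mm [-50.2   7.6 160.9]
[np.float64(-65.5), np.float64(105.5), 130] tool shift [83.7 58.6 16.5] len 103.5
[np.float64(-65.5), np.float64(105.5), 87] tool shift [ 7.5 -0.  42.3] len 43.0
[np.float64(28.0), np.float64(12.0), 87] tool shift [-130.2   -0.    23. ] len 132.2
(array([296.01619512, 239.52760976]), np.int32(5125), array([0.5222274 , 0.05836691, 0.102     ]), array([-0.02832339,  0.02095454]))
```

View pics/t7.png

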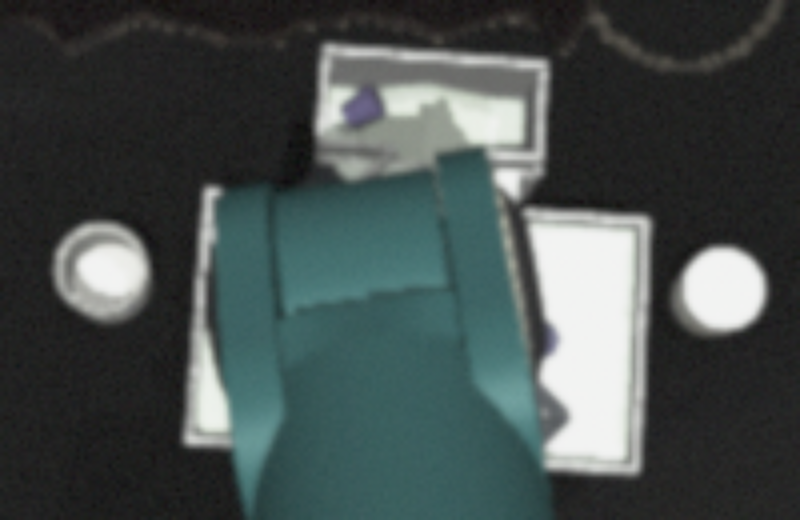

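View pics/s7.png

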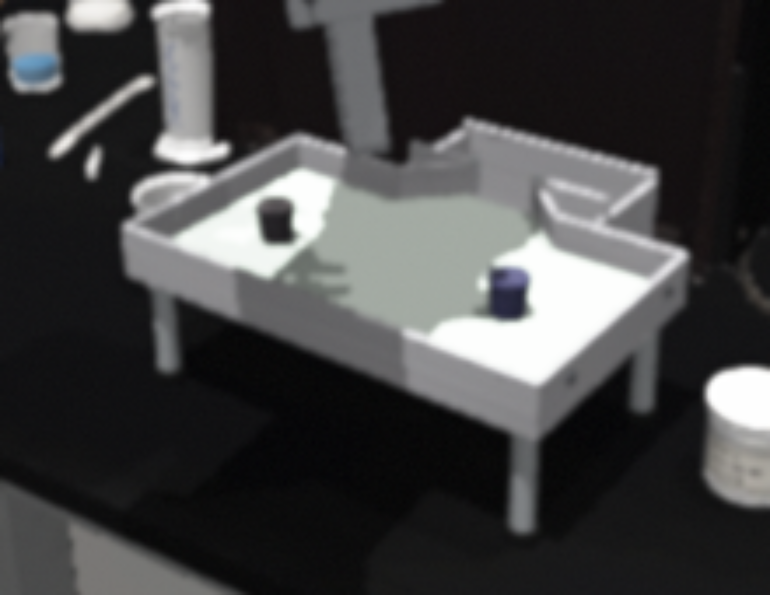

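```bash
sed -i 's/P(-36/P(-30/g' p2.py; python3 p2.py
```

```text
t 8.9 turn total [-1.05 -3.23  2.53] rows 1.0
tip now tray mm [-50.5   7.4 160.8]
[np.float64(-61.2), np.float64(101.2), 130] tool shift [77.7 58.9 17.5] len 99.1
[np.float64(-61.2), np.float64(101.2), 87] tool shift [ 7.5 -0.  42.3] len 43.0
[np.float64(28.0), np.float64(12.0), 87] tool shift [-124.2   -0.    21.9] len 126.1
```

Call:
arm_command --fingers '[0.15, 0.15, 0.15, 0.15, 0.15, 0.15]' --translation '[[0, 0, 0], [26, 19.6, 5.8], [26, 19.6, 5.8], [25.7, 19.6, 5.8], [0, 0, 0], [0, 0, 0]]' --turn '[[-1.1, -3.2, 2.4], [0, 0, 0], [0, 0, 0], [0, 0, 0], [0, 0, 0], [0, 0, 0]]'

```text
clock: 9.5
tool_pos: [0.4951, 0.1392, 0.1223]
tcp_rot: [-3.141, 0.174, 2.297]
contact_force: [0.1, -0.4, 0.2]
gripper_width: 0.0142
```

```bash
python3 p2.py
```

```text
t 9.5 turn total [ 0.01 -0.04  0.1 ] rows 1.0
tip now tray mm [-61.3 101.  130.1]
[np.float64(-61.2), np.float64(101.2), 130] tool shift [0.1 0.3 0.1] len 0.3
[np.float64(-61.2), np.float64(101.2), 87] tool shift [ 7.5 -0.  42.3] len 43.0
[np.float64(28.0), np.float64(12.0), 87] tool shift [-124.2   -0.    21.9] len 126.1
```

Descend, then push slowly.

Call:
arm_command --fingers '[0.15, 0.15, 0.15, 0.15, 0.15, 0.15]' --translation '[[2.5, 0, 14.1], [2.5, 0.2, 14.1], [2.5, 0, 14.1], [0, 0, 0], [0, 0, 0], [0, 0, 0]]' --turn '[[0, 0, 0], [0, 0, 0], [0, 0, 0], [0, 0, 0], [0, 0, 0], [0, 0, 0]]'

```text
clock: 10.1
tool_pos: [0.4959, 0.1392, 0.0803]
tcp_rot: [3.14, 0.174, 2.293]
contact_force: [-0.6, 0.5, 0.3]
gripper_width: 0.0144
```

```bash
python3 p2.py; python3 - <<'E'
from station import capture
from h import *
c=capture('scene');cv2.imwrite('pics/s8.png',cv2.resize(c['color'][160:330,180:400,::-1],None,fx=3.5,fy=3.5))
E
```

```text
t 10.1 turn total [ 0.07 -0.03 -0.11] rows 1.0
tip now tray mm [-60.5 101.   88.2]
[np.float64(-61.2), np.float64(101.2), 130] tool shift [ -6.6  -0.4 -41.3] len 41.8
[np.float64(-61.2), np.float64(101.2), 87] tool shift [ 7.5 -0.  42.3] len 43.0
[np.float64(28.0), np.float64(12.0), 87] tool shift [-124.2   -0.    21.9] len 126.1
```

View pics/s8.png

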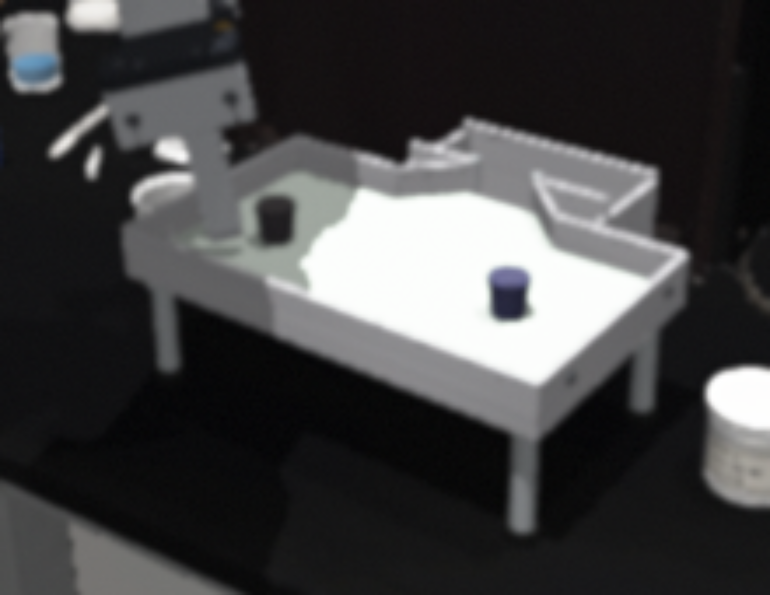

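Call:
arm_command --fingers '[0.15, 0.15, 0.15, 0.15, 0.15, 0.15, 0.15, 0.15, 0.15, 0.15, 0.15, 0.15, 0.15, 0.15, 0.15, 0.15, 0.15, 0.15, 0.15]' --translation '[[-6.9, 0, 1.5], [-6.9, 0, 1.5], [-6.9, 0, 1.3], [-6.9, 0, 1.2], [-6.9, 0, 1.2], [-6.9, 0, 1.2], [-6.9, 0, 1.2], [-6.9, 0, 1.2], [-6.9, 0, 1.2], [-6.9, 0, 1.2], [-6.9, 0, 1.2], [-6.9, 0, 1.2], [-6.9, 0, 1.2], [-6.9, 0, 1.2], [-6.9, 0, 1.2], [-6.9, 0, 1.2], [-6.9, 0, 1.2], [-6.9, 0, 1.2], [0, 0, 0]]' --turn '[[0, 0, 0], [0, 0, 0], [0, 0, 0], [0, 0, 0], [0, 0, 0], [0, 0, 0], [0, 0, 0], [0, 0, 0], [0, 0, 0], [0, 0, 0], [0, 0, 0], [0, 0, 0], [0, 0, 0], [0, 0, 0], [0, 0, 0], [0, 0, 0], [0, 0, 0], [0, 0, 0], [0, 0, 0]]'

```text
clock: 12.05
tool_pos: [0.5795, 0.0439, 0.079]
tcp_rot: [3.141, 0.174, 2.293]
contact_force: [0.6, -0.1, 0.4]
gripper_width: 0.014
```

```bash
python3 - <<'E'
from station import capture
from h import *
print(tip())
c=capture('scene');cv2.imwrite('pics/s9.png',cv2.resize(c['color'][160:330,180:400,::-1],None,fx=3.5,fy=3.5))
E
```

```text
[28.7326644  10.99640053 86.87446896]
```

View pics/s9.png

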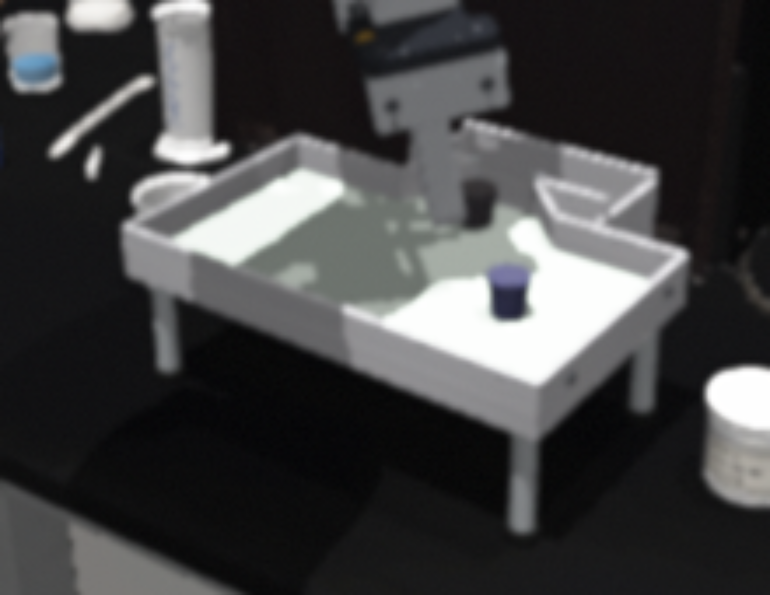

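Call:
arm_command --fingers '[0.15, 0.15, 0.15, 0.15]' --translation '[[25, 0, -4.4], [22, 0, -15], [10, 0, -35], [0, 0, 0]]' --turn '[[0, 0, 0], [0, 0, 0], [0, 0, 0], [0, 0, 0]]'

```text
clock: 12.5
tool_pos: [0.5359, 0.0966, 0.1255]
tcp_rot: [3.137, 0.174, 2.296]
contact_force: [0.6, -0.4, -0.2]
gripper_width: 0.0139
```

```bash
cat > p3.py <<'E'
from h import *
from station import capture
import sys
c=capture('scene'); im=c['color'].astype(int)
m=(im.max(2)<95).astype(np.uint8)
pts=np.array([[-100,-126],[-100,126],[36,126],[36,50],[70,18],[70,-18],[36,-50],[36,-126]])/1000
k=np.zeros_like(m); cv2.fillPoly(k,[np.round(proj(c,tray2w(np.c_[pts,np.full(len(pts),.092)]))).astype(int)],1)
n,_,st,ce=cv2.connectedComponentsWithStats(m*k)
for i in range(1,n):
    if st[i,4]>40: w=ray(c,ce[i],.092)[0]; print(ce[i].round(1),st[i],(w2tray(w)*1000).round(1))
cv2.imwrite('pics/s10.png',cv2.resize(c['color'][160:330,180:400,::-1],None,fx=3.5,fy=3.5))
E
python3 p3.py;  python3 - <<'E'
from h import *
plan([[8,0,130],[8,0,87],[63,0,87]],0,10)
E
```

```text
[315.9 219. ] [311 215  11  10  75] [41.2 -2.7]
[325.  245.8] [321 242   9   9  78] [-39.4 -74.6]
t 12.55 turn total [-7.62e+00  4.00e-02 -4.43e+01] rows 6.0
tip now tray mm [-18.  60. 132.]
[8, 0, 130] tool shift [-25.6 -59.    6.6] len 64.7
[8, 0, 87] tool shift [ 7.5 -0.  42.3] len 43.0
[63, 0, 87] tool shift [-54.2   0.    9.6] len 55.0
```

View pics/s10.png

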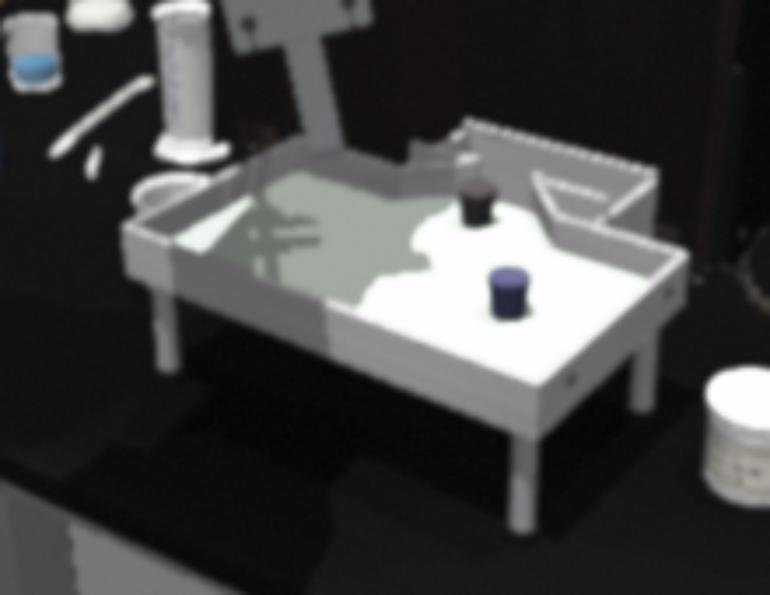

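Call:
arm_command --fingers '[0.15, 0.15, 0.15, 0.15, 0.15, 0.15, 0.15, 0.15, 0.15, 0.15, 0.15]' --translation '[[0, 0, 0], [0, 0, 0], [0, 0, 0], [0, 0, 0], [0, 0, 0], [0, 0, 0], [-8.5, -19.7, 2.2], [-8.5, -19.7, 2.2], [-8.5, -19.7, 2.2], [0, 0, 0], [0, 0, 0]]' --turn '[[-1.27, 0, -7.4], [-1.27, 0, -7.4], [-1.27, 0, -7.4], [-1.27, 0, -7.4], [-1.27, 0, -7.4], [-1.27, 0, -7.4], [0, 0, 0], [0, 0, 0], [0, 0, 0], [0, 0, 0], [0, 0, 0]]'

```text
clock: 13.65
tool_pos: [0.5578, 0.033, 0.12]
tcp_rot: [-3.139, 0.172, 3.08]
contact_force: [0.1, 0.3, 0.1]
gripper_width: 0.0137
```

```bash
 python3 - <<'E'
from h import *
plan([[8,0,87],[63,0,87]],0,10)
E
```

```text
t 13.65 turn total [-0.17 -0.14 -0.07] rows 1.0
tip now tray mm [  7.4  -2.1 127.9]
[8, 0, 87] tool shift [ 6.5  2.2 40.4] len 40.9
[63, 0, 87] tool shift [-54.2   0.    9.6] len 55.0
```

Call:
arm_command --fingers '[0.15, 0.15, 0.15, 0.15, 0.15]' --translation '[[2.2, 0.7, 13.4], [2.2, 0.7, 13.4], [2.2, 0.7, 13.4], [0, 0, 0], [0, 0, 0]]' --turn '[[0, 0, 0], [0, 0, 0], [0, 0, 0], [0, 0, 0], [0, 0, 0]]'

```text
clock: 14.15
tool_pos: [0.5584, 0.0355, 0.0794]
tcp_rot: [-3.139, 0.172, 3.081]
contact_force: [-0.3, -0.6, 0.3]
gripper_width: 0.0138
```

```bash
python3 p3.py;  python3 - <<'E'
from h import *
plan([[8,0,87],[63,0,87]],0,10)
E
```

```text
[317.5 217.6] [315 211   7  15  82] [48.4 -2.1]
[301.  218.7] [297 212   9  16  99] [24.9 22.6]
[323.4 244.3] [318 236  13  16 133] [-36.5 -69.3]
t 14.2 turn total [-0.15 -0.1  -0.  ] rows 1.0
tip now tray mm [ 8.1  0.3 87.8]
[8, 0, 87] tool shift [ 0.3 -0.3  0.8] len 0.9
[63, 0, 87] tool shift [-54.2   0.    9.6] len 55.0
```

View pics/s10.png

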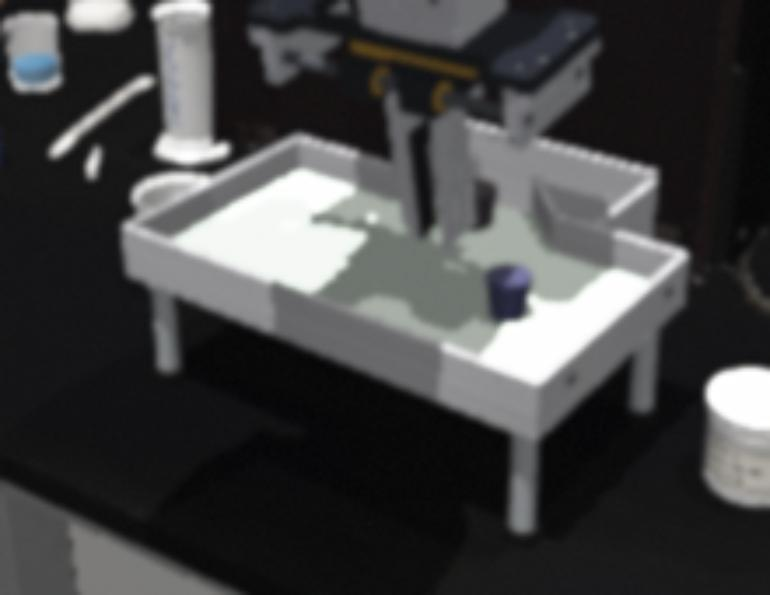

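Call:
arm_command --fingers '[0.15, 0.15, 0.15, 0.15, 0.15, 0.15, 0.15, 0.15, 0.15, 0.15, 0.15]' --translation '[[-6.9, 0, 1.6], [-6.9, 0, 1.4], [-6.9, 0, 1.2], [-6.9, 0, 1.2], [-6.9, 0, 1.2], [-6.9, 0, 1.2], [-6.9, 0, 1.2], [-6.5, 0, 1.1], [0, 0, 0], [0, 0, 0], [0, 0, 0]]' --turn '[[0, 0, 0], [0, 0, 0], [0, 0, 0], [0, 0, 0], [0, 0, 0], [0, 0, 0], [0, 0, 0], [0, 0, 0], [0, 0, 0], [0, 0, 0], [0, 0, 0]]'

```text
clock: 15.3
tool_pos: [0.614, 0.032, 0.0794]
tcp_rot: [-3.139, 0.173, 3.081]
contact_force: [0.1, 0.2, -0.2]
gripper_width: 0.014
```

```bash
python3 p3.py;  python3 - <<'E'
from h import *
print(tip())
E
```

```text
[323.9 243.5] [319 235  12  17 145] [-33.6 -68.6]
[63.57400563  0.22720217 87.32644703]
```

View pics/s10.png

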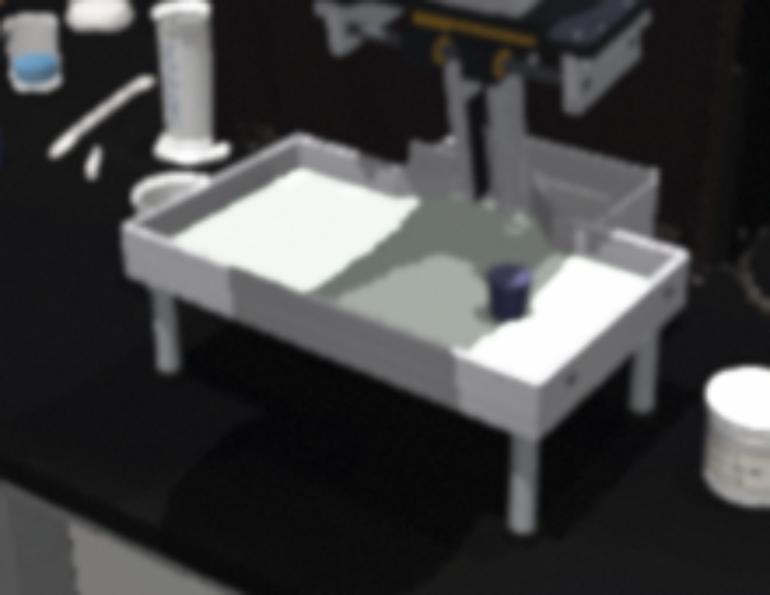

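Call:
arm_command --fingers '[0.15, 0.15, 0.15, 0.15, 0.15, 0.15, 0.15, 0.15, 0.15, 0.15, 0.15]' --translation '[[25, 0, -4.5], [25, 0, -12], [25, 0, -30], [25, 0, -30], [0, 0, 0], [0, 0, 0], [0, 0, 0], [0, 0, 0], [0, 0, 0], [0, 0, 0], [0, 0, 0]]' --turn '[[0, 0, 0], [0, 0, 0], [0, 0, 0], [0, 0, 0], [-1.25, 0, -7.05], [-1.25, 0, -7.05], [-1.25, 0, -7.05], [-1.25, 0, -7.05], [-1.25, 0, -7.05], [-1.25, 0, -7.05], [0, 0, 0]]'

```text
clock: 16.45
tool_pos: [0.5029, 0.0384, 0.1377]
tcp_rot: [-3.141, 0.172, -2.452]
contact_force: [0.0, 0.3, -0.9]
gripper_width: 0.0141
```

```bash
cat > p4.py <<'E'
from h import *
a=np.array([-34,-70.5]);g=np.array([42,0]);d=(g-a);phi=np.arctan2(d[1],d[0]);u=d/np.linalg.norm(d)
P=lambda k,z:[*(a+u*k).round(1),z]
plan([P(-32,130),P(-32,87),P(np.linalg.norm(d)-17,87)],phi,10)
E
python3 p4.py; python3 - <<'E'
from station import capture
from h import *
c=capture('top');cv2.imwrite('pics/t11.png',cv2.resize(c['color'][160:290,200:400,::-1],None,fx=4,fy=4))
c=capture('scene');cv2.imwrite('pics/s11.png',cv2.resize(c['color'][160:330,180:400,::-1],None,fx=3.5,fy=3.5))
E
```

```text
t 16.45 turn total [ 0.01 -0.13  0.16] rows 1.0
tip now tray mm [-47.4  -1.1 145.6]
[np.float64(-57.5), np.float64(-92.3), 130] tool shift [ 71.1 -60.    3.3] len 93.1
[np.float64(-57.5), np.float64(-92.3), 87] tool shift [ 7.5 -0.  42.3] len 43.0
[np.float64(29.5), np.float64(-11.6), 87] tool shift [-116.9   -0.    20.6] len 118.7
```

View pics/t11.png

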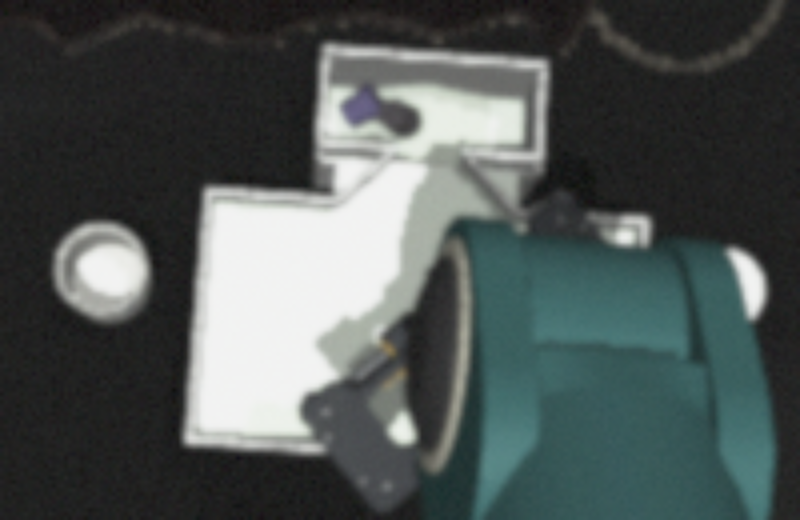

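View pics/s11.png

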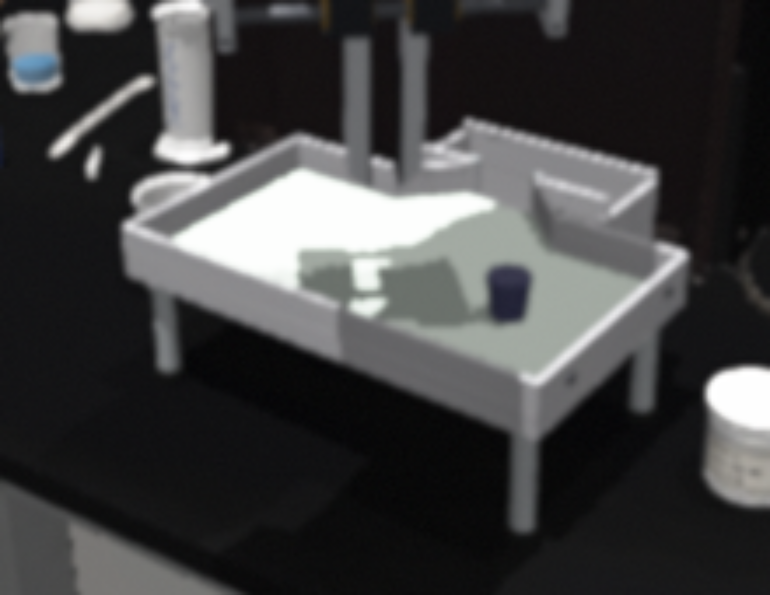

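Call:
arm_command --fingers '[0.15, 0.15, 0.15, 0.15, 0.15, 0.15]' --translation '[[23.7, -20, 1.1], [23.7, -20, 1.1], [23.7, -20, 1.1], [0, 0, 0], [0, 0, 0], [0, 0, 0]]' --turn '[[0, 0, 0], [0, 0, 0], [0, 0, 0], [0, 0, 0], [0, 0, 0], [0, 0, 0]]'

```text
clock: 17.15
tool_pos: [0.4875, -0.0505, 0.1223]
tcp_rot: [-3.142, 0.172, -2.453]
contact_force: [-0.2, -0.1, 0.0]
gripper_width: 0.014
```

```bash
python3 p4.py; python3 - <<'E'
from station import capture
from h import *
c=capture('top');print([w2tray(x)*1000 for x in ray(c,np.array([[402,117],[362,105]])/4+[200,160],.04)])
E
```

```text
t 17.15 turn total [ 0.01 -0.14  0.06] rows 1.0
tip now tray mm [-57.4 -90.7 130.2]
[np.float64(-57.5), np.float64(-92.3), 130] tool shift [ 1.1 -1.1  0. ] len 1.6
[np.float64(-57.5), np.float64(-92.3), 87] tool shift [ 7.5 -0.  42.3] len 43.0
[np.float64(29.5), np.float64(-11.6), 87] tool shift [-116.9   -0.    20.6] len 118.7
[array([109.67034632,  14.85607365]), array([115.77473427,  40.94133291])]
```

Call:
arm_command --fingers '[0.15, 0.15, 0.15, 0.15, 0.15, 0.15]' --translation '[[2.9, -0.4, 14.1], [2.9, -0.4, 14.1], [2.8, -0.3, 14.1], [0, 0, 0], [0, 0, 0], [0, 0, 0]]' --turn '[[0, 0, 0], [0, 0, 0], [0, 0, 0], [0, 0, 0], [0, 0, 0], [0, 0, 0]]'

```text
clock: 17.8
tool_pos: [0.4875, -0.0528, 0.0798]
tcp_rot: [-3.141, 0.173, -2.453]
contact_force: [-0.1, -0.0, 0.6]
gripper_width: 0.0143
```

```bash
python3 p4.py; python3 p3.py
```

```text
t 17.8 turn total [-0.02 -0.1   0.1 ] rows 1.0
tip now tray mm [-57.2 -93.1  87.7]
[np.float64(-57.5), np.float64(-92.3), 130] tool shift [ -7.7   0.8 -41.6] len 42.4
[np.float64(-57.5), np.float64(-92.3), 87] tool shift [ 7.5 -0.  42.3] len 43.0
[np.float64(29.5), np.float64(-11.6), 87] tool shift [-116.9   -0.    20.6] len 118.7
[313.5 214.8] [290 211  42  11 164] [54.8 11.9]
[335.2 242.3] [332 226   7  33 104] [-17.9 -82.7]
[326.9 246.4] [325 237   5  22  74] [-39.3 -78.4]
```

View pics/s10.png

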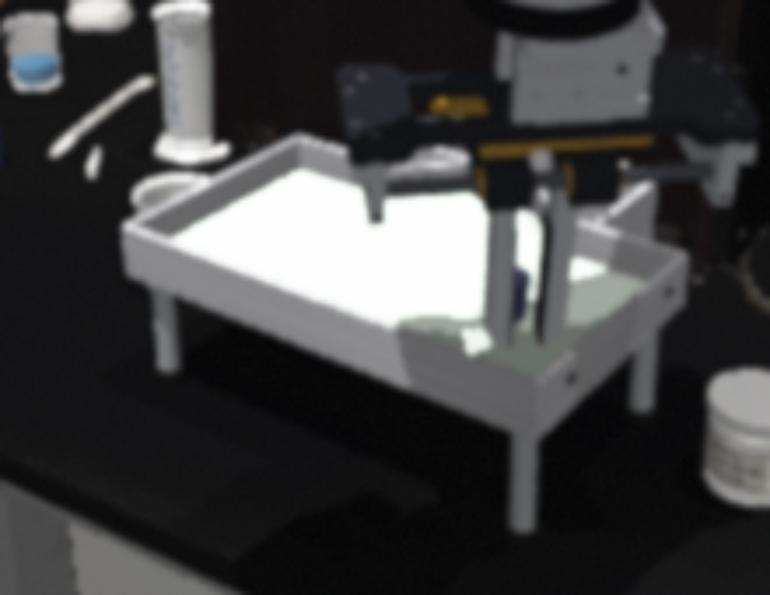

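Call:
arm_command --fingers '[0.15, 0.15, 0.15, 0.15, 0.15, 0.15, 0.15, 0.15, 0.15, 0.15, 0.15, 0.15, 0.15, 0.15, 0.15, 0.15, 0.15, 0.15]' --translation '[[-7, 0.6, 1.5], [-7, 0, 1.4], [-7, 0, 1.2], [-7, 0, 1.2], [-7, 0, 1.2], [-7, 0, 1.2], [-7, 0, 1.2], [-7, 0, 1.2], [-7, 0, 1.2], [-7, 0, 1.2], [-7, 0, 1.2], [-7, 0, 1.2], [-7, 0, 1.2], [-7, 0, 1.2], [-7, 0, 1.2], [-7, 0, 1.2], [0, 0, 0], [0, 0, 0]]' --turn '[[0, 0, 0], [0, 0, 0], [0, 0, 0], [0, 0, 0], [0, 0, 0], [0, 0, 0], [0, 0, 0], [0, 0, 0], [0, 0, 0], [0, 0, 0], [0, 0, 0], [0, 0, 0], [0, 0, 0], [0, 0, 0], [0, 0, 0], [0, 0, 0], [0, 0, 0], [0, 0, 0]]'

```text
clock: 19.65
tool_pos: [0.5744, 0.0195, 0.0787]
tcp_rot: [-3.142, 0.172, -2.453]
contact_force: [-1.6, -0.2, -0.1]
gripper_width: 0.0141
```

Call:
arm_command --fingers '[0.15, 0.15, 0.15, 0.15]' --translation '[[25, 0, -4.4], [22, 0, -15], [10, 0, -35], [0, 0, 0]]' --turn '[[0, 0, 0], [0, 0, 0], [0, 0, 0], [0, 0, 0]]'

```text
clock: 20.05
tool_pos: [0.5242, -0.024, 0.1258]
tcp_rot: [-3.139, 0.175, -2.456]
contact_force: [-0.2, -0.0, -0.9]
gripper_width: 0.0141
```

```bash
python3 p3.py;  python3 - <<'E'
from h import *
from station import capture
plan([[10,-2,130],[10,-2,87],[63,-2,87]],0,10)
c=capture('top');cv2.imwrite('pics/t12.png',cv2.resize(c['color'][160:290,200:400,::-1],None,fx=4,fy=4))
E
```

```text
[314.8 220.9] [312 217   8   8  49] [32.7 -5.7]
t 20.1 turn total [7.330e+00 4.000e-02 4.221e+01] rows 5.0
tip now tray mm [-22.2 -61.  132.2]
[10, -2, 130] tool shift [-31.7  58.1   7.9] len 66.6
[10, -2, 87] tool shift [ 7.5 -0.  42.3] len 43.0
[63, -2, 87] tool shift [-52.2   0.    9.2] len 53.0
```

View pics/s10.png

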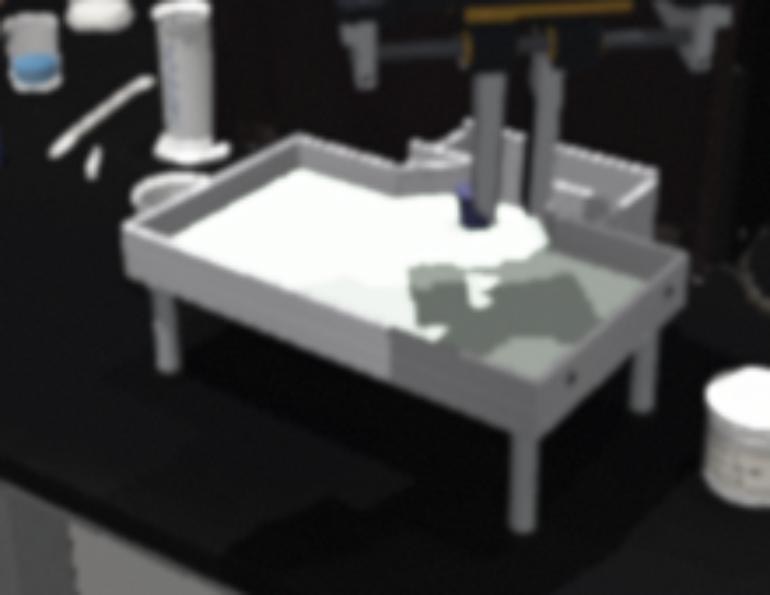

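View pics/t12.png

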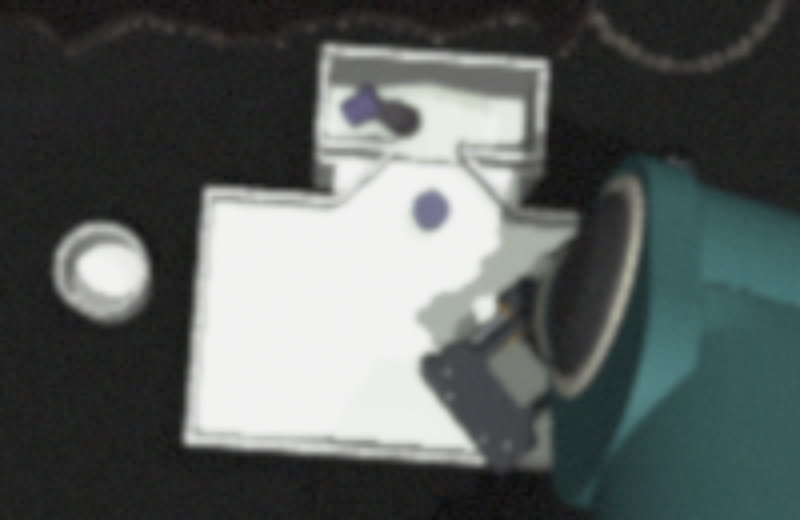

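```bash
 python3 - <<'E'
from h import *
from station import capture
c=capture('top')
print(w2tray(ray(c,np.array([[431,210]])/4+[200,160],.102)[0])*1000)
E
```

```text
[39.06539179 -3.32196094]
```

Call:
arm_command --fingers '[0.15, 0.15, 0.15, 0.15, 0.15, 0.15, 0.15, 0.15]' --translation '[[0, 0, 0], [0, 0, 0], [0, 0, 0], [0, 0, 0], [0, 0, 0], [0, 0, 0], [0, 0, 0], [0, 0, 0]]' --turn '[[1.22, 0, 7.03], [1.22, 0, 7.03], [1.22, 0, 7.03], [1.22, 0, 7.03], [1.22, 0, 7.03], [1.22, 0, 7.03], [0, 0, 0], [0, 0, 0]]'

```text
clock: 21.0
tool_pos: [0.5238, -0.0215, 0.122]
tcp_rot: [-3.141, 0.171, 3.088]
contact_force: [0.8, 1.6, 0.5]
gripper_width: 0.0142
```

```bash
 python3 - <<'E'
from h import *
plan([[8,-4,130],[8,-4,87],[63,-4,87]],0,10)
E
```

```text
t 21.0 turn total [ 0.04 -0.2   0.41] rows 1.0
tip now tray mm [-23.3 -58.7 129.9]
[8, -4, 130] tool shift [-30.8  54.7   5.3] len 63.0
[8, -4, 87] tool shift [ 7.5 -0.  42.3] len 43.0
[63, -4, 87] tool shift [-54.2   0.    9.6] len 55.0
```

Call:
arm_command --fingers '[0.15, 0.15, 0.15, 0.15, 0.15, 0.15, 0.15, 0.15, 0.15, 0.15]' --translation '[[-10.3, 18.4, 1.8], [-10.3, 18.4, 1.8], [-10.3, 18.4, 1.8], [0, 0, 0], [0, 0, 0], [2.5, 0, 14.1], [2.5, 0, 14.1], [2.5, 0, 14.1], [0, 0, 0], [0, 0, 0]]' --turn '[[0, 0, 0.3], [0, 0, 0], [0, 0, 0], [0, 0, 0], [0, 0, 0], [0, 0, 0], [0, 0, 0], [0, 0, 0], [0, 0, 0], [0, 0, 0]]'

```text
clock: 22.0
tool_pos: [0.5583, 0.0303, 0.0799]
tcp_rot: [3.141, 0.172, 3.077]
contact_force: [-0.1, -0.2, 1.0]
gripper_width: 0.0141
```

```bash
 python3 p3.py; python3 - <<'E'
from h import *
plan([[8,-4,87],[63,-4,87]],0,10)
E
```

```text
[303.4 218.9] [300 212   8  17 110] [26.7 18.1]
t 22.05 turn total [ 0.02 -0.12 -0.19] rows 1.0
tip now tray mm [ 8.4 -4.6 88.1]
[8, -4, 87] tool shift [0.5 0.6 1.1] len 1.3
[63, -4, 87] tool shift [-54.2   0.    9.6] len 55.0
```

View pics/s10.png

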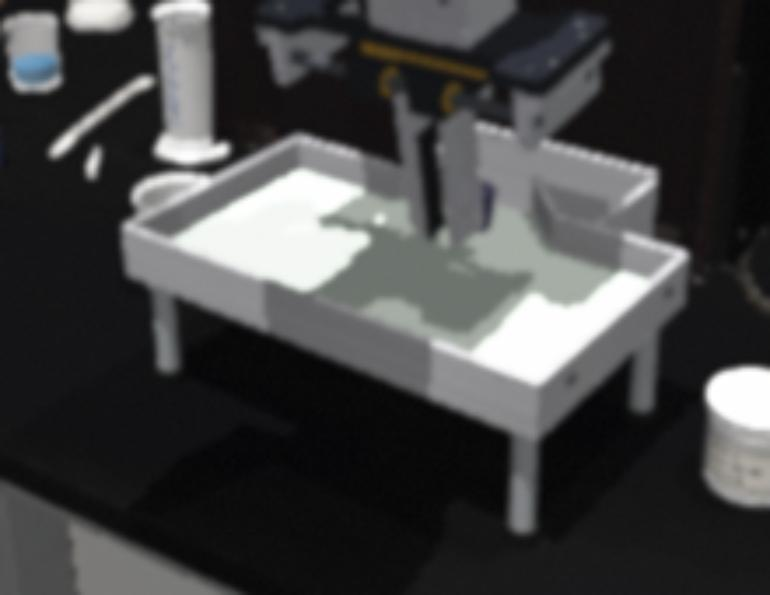

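Call:
arm_command --fingers '[0.15, 0.15, 0.15, 0.15, 0.15, 0.15, 0.15, 0.15, 0.15, 0.15, 0.15]' --translation '[[-6.9, 0.7, 1.6], [-6.9, 0.3, 1.5], [-6.9, 0, 1.3], [-6.9, 0, 1.2], [-6.9, 0, 1.2], [-6.9, 0, 1.2], [-6.9, 0, 1.2], [-6.5, 0, 1.1], [0, 0, 0], [0, 0, 0], [0, 0, 0]]' --turn '[[0, 0, 0], [0, 0, 0], [0, 0, 0], [0, 0, 0], [0, 0, 0], [0, 0, 0], [0, 0, 0], [0, 0, 0], [0, 0, 0], [0, 0, 0], [0, 0, 0]]'

```text
clock: 23.15
tool_pos: [0.6141, 0.0286, 0.0789]
tcp_rot: [3.141, 0.172, 3.078]
contact_force: [-0.3, 0.5, -0.7]
gripper_width: 0.0141
```

Call:
arm_command --fingers '[0.15, 0.15, 0.15, 0.15, 0.15, 0.15, 0.15, 0.15]' --translation '[[25, 0, -4.5], [25, 0, -12], [25, 0, -35], [25, 0, -40], [20, 0, -40], [20, 0, -20], [0, 0, 0], [0, 0, 0]]' --turn '[[0, 0, 0], [0, 0, 0], [0, 0, 0], [0, 0, 0], [0, 0, 0], [0, 0, 0], [0, 0, 0], [0, 0, 0]]'

```text
clock: 23.95
tool_pos: [0.4509, 0.0392, 0.2045]
tcp_rot: [3.139, 0.173, 3.078]
contact_force: [0.6, -0.0, 0.2]
gripper_width: 0.0141
```

```bash
 python3 p3.py; python3 - <<'E'
from h import *
from station import capture
c=capture('top');cv2.imwrite('pics/t13.png',cv2.resize(c['color'][160:290,200:400,::-1],None,fx=4,fy=4))
E
```

```text
(no output)
```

View pics/t13.png

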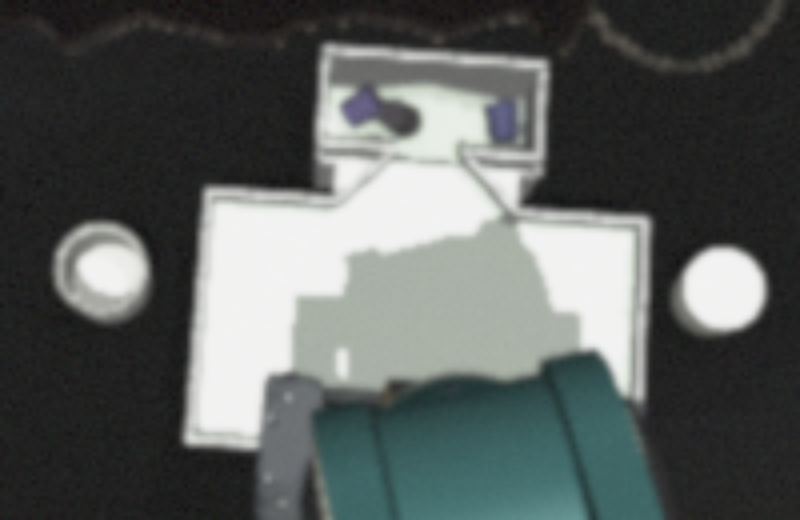

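View pics/s10.png

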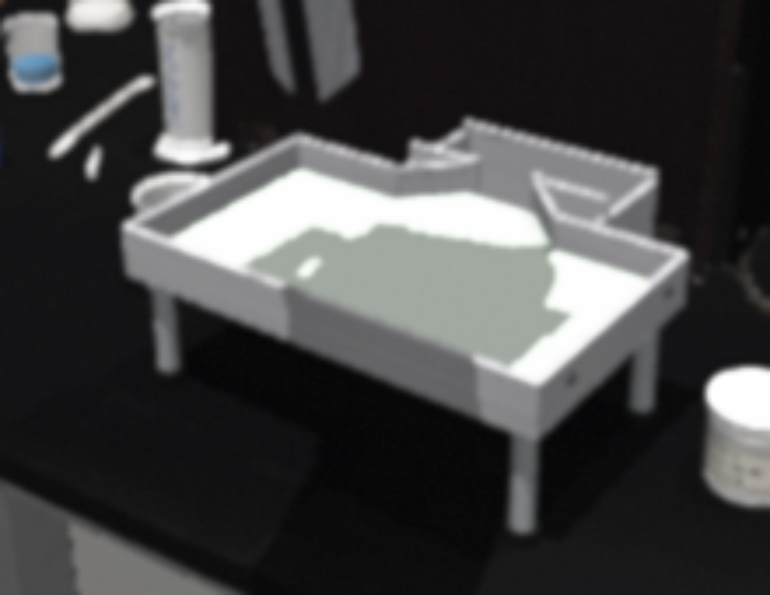

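Call:
arm_command --fingers '[0.15, 0.15, 0.15, 0.15, 0.15]' --translation '[[0, 0, 0], [0, 0, 0], [0, 0, 0], [0, 0, 0], [0, 0, 0]]' --turn '[[0, 0, 0], [0, 0, 0], [0, 0, 0], [0, 0, 0], [0, 0, 0]]'

```text
clock: 24.55
tool_pos: [0.4507, 0.0389, 0.2041]
tcp_rot: [3.141, 0.172, 3.077]
contact_force: [-0.3, 0.3, 0.1]
gripper_width: 0.0139
```

```bash
python3 - <<'E'
from h import *
from station import capture,finish_job
c=capture('top')
for q in [(362,105),(402,117),(502,120)]:
    u=np.array(q)/4+[200,160]; z=c['range_z'][int(round(u[1])),int(round(u[0]))]
    n=cv2.undistortPoints(u.reshape(1,1,2),K(c),np.array(c['distortion'])).ravel()
    w=c['R'].T@(np.array([*n,1])*z-c['t']); print(q,c['color'][int(round(u[1])),int(round(u[0]))],(w2tray(w)*1000).round(1),(w[2]*1000).round(1))
finish_job()
E
```

```text
(362, 105) [106  99 133] [116.6  40.9] 36.5
(402, 117) [78 75 78] [107.3  15.3] 50.2
(502, 120) [ 91  94 127] [113.5 -49.9] 34.0
the job is handed in; nothing more can be done
```

All three stoppers are in the trough. I pushed them through the gate one at a time with the nearly shut fingertips: the middle one first, then the left, then the right. The job was handed in at about 24.6 s.

- **Stoppers:** the last depth readings put the tops of the stoppers at about z 37, 50 and 34 mm, well below the deck at 80 mm. They lie at tray (x, y) of about (117, 41), (107, 15) and (114, -50) mm. The first two had not shifted between top pictures several seconds apart. The third was at the same place in the last two pictures, about 0.6 s apart.
- **Jar and beaker:** both look unmoved in the last top picture.
- **Arm:** it was clear of everything, with the measured contact force near zero.

**Failed first push:** the fingertips passed over the middle stopper without touching it. The stated tip position did not match the pictures. With the fingers nearly shut, the tips sit about 8 mm behind the TCP, not 17 mm ahead of it. I measured this from the depth image, corrected for it, and the later pushes went as planned.

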